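# Set up the rotary sample stage for white calibration

### The job

Set up the rotary stage for its white calibration: put the old blue-lidded cell that is still on the turntable into the white tray, stand the white standard in the middle of the white-ringed pad and every orange-lidded sample cell that is there in the middle of a plain pad of its own, and slide the lamp dimmer's fader level with the yellow tab (the fader may be set at any time). When all the cells are in their places, wind the handwheel clockwise about a quarter turn past its red line and then bring it back anticlockwise to the red line, so that the gears' slack is taken up and the white standard stands in front of the probe. Do not shift the yellow tab, the marker or the roll of tape.

Things in the scene. Friction and masses are not known exactly. Their poses are not given: they have to be found in the camera images.
- stage_base: the rotary stage, fixed on the worktop: grey base plate 12 mm thick, aluminium turntable, white gearbox with a handwheel on the +y side (100 x 104 mm, top at 62 mm), probe on the +x side. Origin on the turntable's axis at worktop height, z up. The turntable is a disc 212 mm across, its flat top 48 mm above the worktop, inside a raised rim 5 mm thick and 8 mm high
- turntable (a joint): turntable angle (rad), growing clockwise from above; 0 = its red rim line at the probe's red line. Turned by the wheel at 1/5 of its angle, the same way round, with slack: after a reversal the wheel turns about 42 degrees before the table follows. Driven anticlockwise table = wheel/5, driven clockwise table = wheel/5 - 0.15. About 4 N at a pad shifts it within the slack; else friction holds it
- pad_white (a point): centre of the white-ringed pad (black round pad with a white ring 53 mm across, flush) on the turntable's top face, 50 mm from its axis; moves with the turntable. The red line on the rim is beside it
- pad_1 (a point): centre of a plain black round pad (50 mm across, flush) on the turntable's top face, 50 mm from the turntable's axis, 72 degrees round from the white-ringed pad, anticlockwise seen from above; moves with the turntable
- pad_2 (a point): centre of a plain black round pad (50 mm across, flush) on the turntable's top face, 50 mm from the turntable's axis, 144 degrees round from the white-ringed pad, anticlockwise seen from above; moves with the turntable
- pad_3 (a point): centre of a plain black round pad (50 mm across, flush) on the turntable's top face, 50 mm from the turntable's axis, 216 degrees round from the white-ringed pad, anticlockwise seen from above; moves with the turntable
- pad_4 (a point): centre of a plain black round pad (50 mm across, flush) on the turntable's top face, 50 mm from the turntable's axis, 288 degrees round from the white-ringed pad, anticlockwise seen from above; moves with the turntable
- probe_line (a point): fixed point 50 mm from the turntable's axis at the height of its top: where the white-ringed pad's centre comes to stand at turntable 0. The probe is outside it: a level black barrel 24 mm thick, axis at height 60 mm, top at 72 mm, its tip 20 mm outside the turntable's rim
- handwheel (a joint): handwheel angle (rad), growing clockwise from above; 0 = the white line on the wheel points at the red line on the gearbox (on the side toward the stage's -x). Limits -3.6 and 2.6; starts 1.5 to 2.6 rad short of the red line (negative). Turns with about 0.1 Nm and stays where it is left
- wheel_axis (a point): point on the handwheel's upright axis at the height of its upper face, 74 mm above the worktop. The wheel is a dark steel disc 82 mm across lying flat on the gearbox; its hub (24 mm across) rises 14 mm above this face
- crank_top (a point): top of the handwheel's crank handle: an upright black cylinder 13 mm thick, its axis 32 mm from the wheel's axis, opposite the wheel's white line, standing from 4 to 46 mm above the wheel's upper face. This point is on its axis, 120 mm above the worktop. It is a sleeve that turns freely on its pin, so a grip need not turn with the wheel
- lamp_box: the lamp dimmer, fixed to the worktop: a white box 86 x 180 mm and 46 mm tall with a black top plate; origin at the centre of its underside; its fader slides along its y axis. The front of a fixed instrument case 0.16 m tall stands behind it, 0.48 m ahead of the robot
- fader (a joint): position of the dimmer's fader (m): 0 at the -y end of its track, 0.11 at the +y end; moves with about 2 N and stays where it is left
- fader_top (a point): centre of the top of the fader's grey grip with a white line across it; the grip is 26 mm along the box's x, 16 mm along its y (the way it slides), and reaches from 3 to 31 mm above the box's top; this point is 77 mm above the worktop
- tab_mark (a point): tip of the yellow tab (8 mm wide, 7 mm tall) on the rail beside the fader's track, on its -x side, marking the wanted lamp level; its axes are the box's. It stays where it is. The fader is level with it when both have the same y in the box's frame
- white_standard: the white standard: a solid white ceramic pot of the same size as the cells, 36 mm across and 32 mm tall, white on top, with a dark foot; 90 g; origin at the centre of its underside
- sample_1: a sample cell: an upright round pot 36 mm across and 32 mm tall with a clear side showing its copper-coloured filling, an aluminium foot and a orange lid; 70 g; origin at the centre of its underside. Between two and four of the four sample cells are there, the others are absent
- sample_2: a sample cell: an upright round pot 36 mm across and 32 mm tall with a clear side showing its green filling, an aluminium foot and a orange lid; 70 g; origin at the centre of its underside. Between two and four of the four sample cells are there, the others are absent
- sample_3: a sample cell: an upright round pot 36 mm across and 32 mm tall with a clear side showing its yellow filling, an aluminium foot and a orange lid; 70 g; origin at the centre of its underside. Between two and four of the four sample cells are there, the others are absent
- sample_4: a sample cell: an upright round pot 36 mm across and 32 mm tall with a clear side showing its tan filling, an aluminium foot and a orange lid; 70 g; origin at the centre of its underside. Between two and four of the four sample cells are there, the others are absent
- old_cell: the old cell: a pot like the sample cells, 36 mm across and 32 mm tall, but with a blue lid and a blue filling; it starts on the turntable, on or near the white-ringed pad; 70 g; origin at the centre of its underside
- tray: an open white tray, fixed, 110 x 110 mm and 14 mm tall with walls 4 mm thick and a floor 4 mm thick; origin at the centre of its underside. Between it and the turntable, behind the cells, a fixed water bath 0.19 m tall has its front 0.58 m ahead of the robot: lift things clear of it
- marker: a felt marker 124 mm long and 12 mm thick lying loose on the worktop at the far left; not part of the job
- tape_roll: a roll of cream tape 82 mm across and 20 mm tall lying loose on the worktop to the right of the turntable; not part of the job

How it is judged:
By the outcome, as a careful person would: the job done as asked, in the order asked, and still so for the second after the job is handed in, with the robot touching nothing.
Of sample_1, sample_2, sample_3, sample_4 only 2 to 4 are there at a start; the rules pass over those that are not, and their reading is None.
At some moment in a run one of sample_1, sample_2, sample_3, sample_4, white_standard may be knocked a few centimetres aside while the robot is not near it.
Once in a run the grip may slacken for a moment while it holds something.
It also fails if it takes over 208 s, if anything falls off the work surface, if the arm or the gripper's body presses on something with over 40 N, if the wrist force passes 120 N, or if a joint passes its speed limit or range.

### The arm

A 6-joint arm with a two-finger parallel gripper is mounted at the origin on a cart in front of the work surface, level with it; the furniture and walls round the work are solid. World frame = base frame: x ahead of the robot, y to its left, z up, the work surface at z = 0. Lengths are in m, angles in rad, forces in N, time in s.
With the tool pointing down it reaches from about 0.25 to 0.775 m from the base axis. Payload 4 kg.
Tool frame: the origin (TCP) lies at the centre of the arm's flange, where the gripper is bolted on; the fingertips stand 199 mm ahead of it and the grasp point (between the pads) lies 180 mm ahead of it (robot.tcp_to_tips is the z of the fingertips in the tool frame, in m); z points along the fingers, y is the line along which they close (so a half turn about z gives the same grasp; the last joint's range is limited). The gripper opens to 94 mm and grips with 3 to 60 N. Pads are 16 mm wide; open, the fingers measure 119 mm over their backs; the gripper's body (75 mm by 177 mm) begins 78 mm behind the grasp point.
Start: joints at [1.145, 0.087, 1.371, -0, 1.684, -0.103], TCP at [0.174, 0.522, 0.405] pointing down, gripper open.
Joint ranges: [-3.1, 3.1], [-0.76, 2.03], [0.27, 2.55], [-1.08, 4.22], [0.17, 2.65], [-2.57, 2.57]. Speed limits (rad/s): [2.79, 2.79, 3.14, 3.14, 3.14, 3.14].

### API

Orientations are given as [roll, pitch, yaw] about the fixed x, y, z axes, in that order (R = Rz(yaw) Ry(pitch) Rx(roll)).
In Python, from bench import robot gives the robot as it stands.
- The arm moves only by the tool play_rows, never from a script. Its arguments are lists of equal length, an entry for each row: "translation": the shift along the tool's x, y, z scaled (see below), a list of three; "twist": the turn, a rotation vector about the tool's x, y, z scaled (see below), a list of three; "gripper": the opening, from -1 (shut) to 1 (fully open). A call has 1 to 8 rows; each row shifts and turns the commanded pose from where the row before left it, along the tool's axes as they then stand; what a row does not reach is not made up. The controller multiplies each number of a shift by 0.04 m and each number of a turn by 0.1 rad. A row lasts 1/10 s, in which the tool goes at most 50 mm and 8.59 degrees, less where a joint would pass 70% of its speed; a pose out of reach is approached as far as the arm can. A call with a number of a shift or a turn outside -1 to 1 is refused whole. A call with a gripper value outside its range is refused whole. The fingers move at their own pace and stop on an object; the grip force is fixed at half the most. Time passes only in rows, so rows that do not move let the fingers close. It gives the time, the measured TCP pose, the force, the opening and the grip force at its end, in the units of the state.
- robot.get_obs(): the state, without advancing time (a new reading comes with each control period).
- robot.snapshot(name): name is "scene" or "top" or "wrist"; returns the picture (480x640x3 uint8, red, green, blue); there is no depth.
- robot.camera_model(name): a dict with "camera_matrix" (3x3 intrinsics, pixels), "rvec" (rotation vector, rad) and "tvec" (3), from world to camera coordinates, as OpenCV has them. Camera axes: x right, y down, z forward; pixel columns grow to the right and rows downward; lengths in m; the calibration is good to about 2 mm. The wrist camera is an equidistant fisheye: a pixel r from the principal point sees the ray r / f radians off the axis. A picture is of the moment at which its call begins: read the wrist's pose just before it. camera_model takes no time and is no camera call; for the wrist camera it gives the pose at the moment of the call.
- robot.close_job(): hands the job in; it is judged then, once.
Trained networks look in the newest picture that a camera, given by its name, has taken for a name from the list of things; names that differ only in an ending like _2 or _b are one class to them, and where a whole thing is asked for, a point or a joint stands for the part that bears it (a point fixed in the world has none). Each returns a list of dicts, best first, with "score" (0 to 1); they miss things now and then, are a little off and sometimes report something else, mostly with a low value. They report only what shows in the picture. A call takes as long as a camera call.
- robot.recognise(name, camera): "centre" ([x, y, z] in m, in world coordinates, good to about 4 mm: the middle of the surface that is visible of it).
- robot.spot_point(name, camera): "centre" ([x, y, z] in m, in world coordinates, good to about 4 mm: a listed point, or the origin of a listed thing).
The state is a dict: "time": time; "joint_positions": joint angles; "qvel": joint speeds; "joint_torque": joint torques, N m; "tool_pos": TCP position; "ee_rot": TCP orientation; "wrist_force": force on the tool from outside, world axes, zero at the start; "wrist_torque": the same for the moment, N m; "width": finger opening in m; "finger_force": force on a finger pad.
Only numpy, scipy, OpenCV 4.12 (cv2) and the standard library are available. Lean on these libraries where they do the work, as an engineer would, in place of code of your own. Each camera call takes 0.05 s, during which the arm holds its last target. There are 200 camera calls.

## Working session

There is one attempt and no reset: what is moved stays moved. The work goes in short steps, Python scripts to look and compute and a tool call to move; the robot and the scene stay as the last step left them, time stands still between calls to the robot, and variables do not carry over. Pictures are saved under pics/ and viewed, at most 14 in all, crops included, and the job is handed in when it is done.

Besides the shell and the picture viewer there is one more tool, called after "Emit:" in YAML: its name, and indented under it one key for each argument. play_rows: Moves the arm, as the interface text tells. Its arguments: {"type":"object","properties":{"translation":{"type":"array","items":{"type":"array","items":{"type":"number","minimum":-1,"maximum":1}}},"twist":{"type":"array","items":{"type":"array","items":{"type":"number","minimum":-1,"maximum":1}}},"gripper":{"type":"array","items":{"type":"number"}}},"required":["translation","twist","gripper"]}

```bash
ls; mkdir -p pics; cat > h.py <<'E'
import numpy as np,cv2
from bench import robot
from scipy.spatial.transform import Rotation as R
def snap(n,f):
    im=robot.snapshot(n); cv2.imwrite('pics/'+f,im[:,:,::-1]); return im
def pix2z(cam,uv,z):
    m=robot.camera_model(cam);K=np.array(m['camera_matrix']);Rm=cv2.Rodrigues(np.array(m['rvec'],float))[0];t=np.array(m['tvec'],float).ravel()
    d=np.linalg.inv(K)@np.array([uv[0],uv[1],1.]);d=Rm.T@d;c=-Rm.T@t
    return c+d*(z-c[2])/d[2]
def st():
    o=robot.get_obs();print('t',round(o['time'],2),'p',np.round(o['tool_pos'],4),'r',np.round(o['ee_rot'],3),'w',round(float(o['width']),4),'F',np.round(o['wrist_force'],1),'q',np.round(o['joint_positions'],2));return o
def delta(target,yaw=None):
    "shift in tool units and yaw in units to go"
    o=robot.get_obs();Rm=R.from_euler('xyz',o['ee_rot']).as_matrix()
    d=Rm.T@(np.array(target)-o['tool_pos'])/0.04
    print('units',np.round(d,2),'rot cols',np.round(Rm,2).tolist() if yaw is None else '')
E
python3 - <<'E'
from h import *
st();snap('scene','s0.png');
names=['stage_base','pad_white','pad_1','probe_line','wheel_axis','crank_top','lamp_box','fader_top','tab_mark','white_standard','sample_1','sample_2','sample_3','sample_4','old_cell','tray','marker','tape_roll']
snap('top','t0.png')
for c in ['top','scene']:
    for n in names:
        try:print(c,n,[(np.round(d['centre'],3).tolist(),round(d['score'],2)) for d in robot.spot_point(n,c)][:6])
        except Exception as e:print(n,e)
E
```

```text
pics
t 0.0 p [0.1744 0.5215 0.4035] r [-3.139 -0.     2.819] w 0.0941 F [ 0.  -0.5 -0.2] q [ 1.14  0.09  1.37  0.    1.68 -0.1 ]
top stage_base [([0.505, -0.051, 0.005], 0.67)]
top pad_white [([0.53, -0.016, 0.044], 0.73)]
top pad_1 [([0.509, -0.104, 0.048], 0.89), ([0.557, -0.068, 0.047], 0.58)]
top probe_line [([0.544, -0.032, 0.048], 0.59)]
top wheel_axis [([0.41, 0.088, 0.076], 0.91), ([0.463, 0.327, 0.001], 0.66), ([0.51, -0.106, 0.048], 0.28)]
top crank_top [([0.394, 0.113, 0.124], 0.79), ([0.54, -0.002, 0.044], 0.74)]
top lamp_box [([0.38, -0.279, -0.001], 0.86), ([0.504, -0.053, -0.0], 0.62)]
top fader_top [([0.377, -0.325, 0.08], 0.57), ([0.41, 0.088, 0.074], 0.34)]
top tab_mark [([0.461, 0.329, 0.003], 0.67), ([0.363, -0.276, 0.053], 0.52)]
top white_standard [([0.411, 0.407, -0.002], 0.69)]
top sample_1 [([0.38, 0.334, -0.0], 0.65), ([0.461, 0.329, 0.002], 0.44), ([0.471, 0.262, 0.002], 0.43)]
top sample_2 [([0.38, 0.334, -0.0], 0.65), ([0.461, 0.329, 0.002], 0.44), ([0.471, 0.262, 0.002], 0.43)]
top sample_3 [([0.38, 0.334, -0.0], 0.65), ([0.461, 0.329, 0.002], 0.44), ([0
[... 1119 characters left out ...]
[0.415, 0.092, 0.074], 0.43)]
scene white_standard []
scene sample_1 [([0.47, 0.26, -0.001], 0.76), ([0.377, 0.335, 0.0], 0.72), ([0.464, 0.329, -0.004], 0.58)]
scene sample_2 [([0.47, 0.26, -0.001], 0.76), ([0.377, 0.335, 0.0], 0.72), ([0.464, 0.329, -0.004], 0.58)]
scene sample_3 [([0.47, 0.26, -0.001], 0.76), ([0.377, 0.335, 0.0], 0.72), ([0.464, 0.329, -0.004], 0.58)]
scene sample_4 [([0.47, 0.26, -0.001], 0.76), ([0.377, 0.335, 0.0], 0.72), ([0.464, 0.329, -0.004], 0.58)]
scene old_cell [([0.537, -0.001, 0.047], 0.56)]
scene tray [([0.538, 0.435, -0.004], 0.66)]
scene marker [([0.404, 0.558, -0.002], 0.72)]
scene tape_roll [([0.568, -0.207, 0.001], 0.65), ([0.376, 0.337, -0.002], 0.27)]
```

View pics/t0.png

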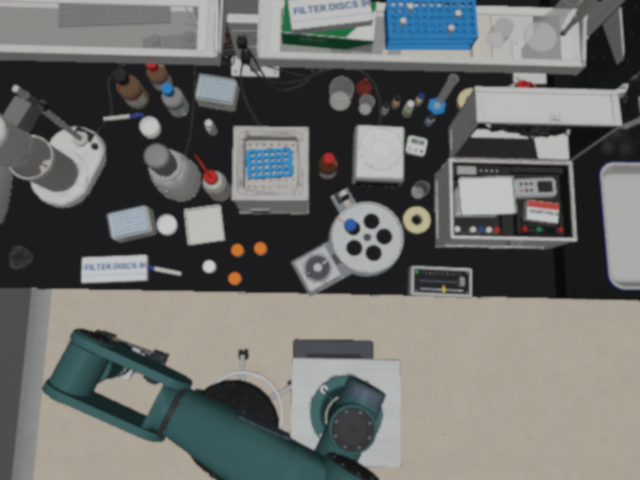

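View pics/s0.png

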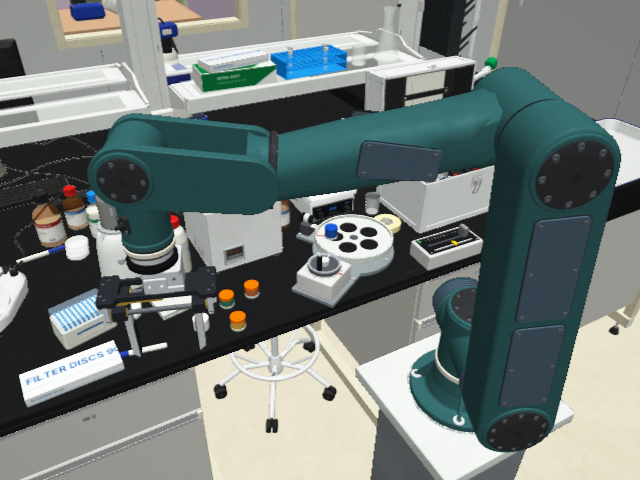

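Top view: three orange cells at px (237,250), (260,248) and (235,278), the white standard at (209,267), the tray at (204,225), the blue cell at (351,226) and the fader box at (440,281). The scene view agrees with this. Next I square up the tool yaw and look at the cells with the wrist camera.

Emit:
play_rows:
  translation:
    - [0, 0, 0]
    - [0, 0, 0]
    - [0, 0, 0]
    - [0, 0, 0]
  twist:
    - [0, 0, -0.8]
    - [0, 0, -0.8]
    - [0, 0, -0.8]
    - [0, 0, -0.8]
  gripper: [1, 1, 1, 1]

```text
time: 2.3
tool_pos: [0.1745, 0.5216, 0.4047]
ee_rot: [3.142, 0.0, -3.141]
wrist_force: [0.2, -0.0, -0.1]
width: 0.094
finger_force: 0.0
```

Emit:
play_rows:
  translation:
    - [-0.58, -0.5, -0.05]
    - [-0.58, -0.5, -0.05]
    - [-0.58, -0.5, -0.05]
    - [-0.58, -0.5, -0.05]
    - [-0.58, -0.5, -0.05]
    - [-0.58, -0.5, -0.05]
    - [-0.58, -0.5, -0.05]
    - [0, 0, 0]
  twist:
    - [0, 0, 0]
    - [0, 0, 0]
    - [0, 0, 0]
    - [0, 0, 0]
    - [0, 0, 0]
    - [0, 0, 0]
    - [0, 0, 0]
    - [0, 0, 0]
  gripper: [1, 1, 1, 1, 1, 1, 1, 1]

```text
time: 3.1
tool_pos: [0.3386, 0.3793, 0.4191]
ee_rot: [-3.141, 0.002, 3.134]
wrist_force: [0.4, 0.0, -0.0]
width: 0.0938
finger_force: 0.0
```

```bash
cat >> h.py <<'E'
def wray(uv,m=None):
    m=m or robot.camera_model('wrist');K=np.array(m['camera_matrix']);Rm=cv2.Rodrigues(np.array(m['rvec'],float))[0];t=np.array(m['tvec'],float).ravel()
    x=(uv[0]-K[0,2])/K[0,0];y=(uv[1]-K[1,2])/K[1,1];th=np.hypot(x,y)
    d=np.array([x/th*np.sin(th),y/th*np.sin(th),np.cos(th)]) if th>1e-9 else np.array([0,0,1.])
    return -Rm.T@t,Rm.T@d
def wz(uv,z,m=None):
    c,d=wray(uv,m);return c+d*(z-c[2])/d[2]
def wproj(P,m):
    K=np.array(m['camera_matrix']);Rm=cv2.Rodrigues(np.array(m['rvec'],float))[0];t=np.array(m['tvec'],float).ravel()
    p=Rm@np.array(P)+t;r=np.hypot(p[0],p[1]);th=np.arctan2(r,p[2])
    return np.array([K[0,2]+K[0,0]*th*p[0]/r,K[1,2]+K[1,1]*th*p[1]/r])
def ortho(im,m,x0,x1,y0,y1,z,s=0.0005):
    "rectified top view of plane z: rows = x descending, cols = y descending"
    xs=np.arange(x1,x0,-s);ys=np.arange(y1,y0,-s);Y,X=np.meshgrid(ys,xs)
    K=np.array(m['camera_matrix']);Rm=cv2.Rodrigues(np.array(m['rvec'],float))[0];t=np.array(m['tvec'],float).ravel()
    p=np.stack([X,Y,np.full_like(X,z)],-1)@Rm.T+t
    r=np.hypot(p[...,0],p[...,1])+1e-12;th=np.arctan2(r,p[...,2])
    return cv2.remap(im,(K[0,2]+K[0,0]*th*p[...,0]/r).astype(np.float32),(K[1,2]+K[1,1]*th*p[...,1]/r).astype(np.float32),cv2.INTER_LINEAR)
E
python3 - <<'E'
from h import *
st();m=robot.camera_model('wrist');im=snap('wrist','w0.png')
K=np.array(m['camera_matrix']);print(K.tolist(),wray((K[0,2]+.01,K[1,2]))) 
for n in ['sample_1','white_standard','tray']:
    print(n,[(np.round(d['centre'],3).tolist(),round(d['score'],2)) for d in robot.spot_point(n,'wrist')])
h=cv2.cvtColor(im,cv2.COLOR_RGB2HSV)
mask=cv2.inRange(h,(6,150,100),(20,255,255));n,l,s,c=cv2.connectedComponentsWithStats(mask)
for i in range(1,n):
    if s[i,4]>100:print(c[i],s[i],np.round(wz(c[i],.032,m),4))
E
```

```text
t 3.1 p [0.3386 0.3793 0.4191] r [-3.141e+00  2.000e-03  3.134e+00] w 0.0938 F [ 0.4  0.  -0. ] q [ 0.73 -0.01  1.44 -0.    1.71 -0.83]
[[371.64829954431775, 0.0, 322.2538472628481], [0.0, 371.64829954431775, 236.6989942260903], [0.0, 0.0, 1.0]] (array([0.25832116, 0.38171067, 0.39851539]), array([ 2.74907574e-01, -4.39619382e-04, -9.61470557e-01]))
sample_1 [([0.383, 0.331, -0.001], 0.98), ([0.462, 0.331, 0.0], 0.93), ([0.471, 0.258, 0.002], 0.7)]
white_standard [([0.413, 0.41, 0.001], 0.89)]
tray [([0.541, 0.436, -0.004], 0.88), ([0.458, -0.075, 0.052], 0.36)]
[279.11589744 249.06666667] [262 231  35  36 975] [0.3779 0.3352 0.032 ]
[278.51265823 319.58227848] [262 305  33  30 790] [0.4612 0.3303 0.032 ]
[229.27777778 326.82026144] [219 312  19  27 306] [0.4721 0.272  0.032 ]
[459.96261682 437.74766355] [448 432  29  13 107] [0.6747 0.5805 0.032 ]
```

View pics/w0.png

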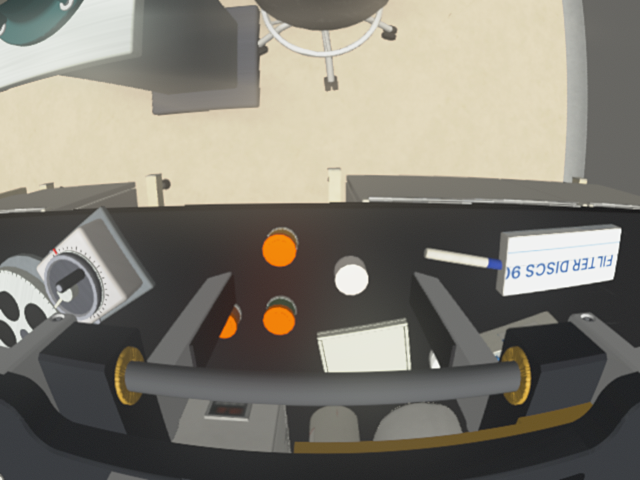

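Wrist view: orange lids at px (279,249), (279,320) and, partly behind a finger, (229,327). The white standard is at (351,276) and the tray at (365,345). All agree with the network fixes. Next I look at the stage.

Emit:
play_rows:
  translation:
    - [0, -0.9, 0]
    - [0, -0.9, 0]
    - [0, -0.9, 0]
    - [-0.4, -0.9, 0]
    - [-0.4, -0.9, 0]
    - [-0.4, -0.9, 0]
    - [-0.6, -0.8, 0]
    - [-0.6, -0.8, 0]
  twist:
    - [0, 0, 0]
    - [0, 0, 0]
    - [0, 0, 0]
    - [0, 0, 0]
    - [0, 0, 0]
    - [0, 0, 0]
    - [0, 0, 0]
    - [0, 0, 0]
  gripper: [1, 1, 1, 1, 1, 1, 1, 1]

```text
time: 4.1
tool_pos: [0.4317, 0.1005, 0.419]
ee_rot: [3.141, 0.001, 3.141]
wrist_force: [0.8, -0.7, 0.2]
width: 0.0941
finger_force: 0.0
```

Emit:
play_rows:
  translation:
    - [-0.6, -0.8, 0]
    - [-0.6, -0.8, 0]
    - [-0.6, -0.8, 0]
    - [-0.6, -0.8, 0]
    - [-0.4, -0.4, 0]
    - [-0.3, 0, 0]
    - [0, 0, 0]
    - [0, 0, 0]
  twist:
    - [0, 0, 0]
    - [0, 0, 0]
    - [0, 0, 0]
    - [0, 0, 0]
    - [0, 0, 0]
    - [0, 0, 0]
    - [0, 0, 0]
    - [0, 0, 0]
  gripper: [1, 1, 1, 1, 1, 1, 1, 1]

```text
time: 4.9
tool_pos: [0.5551, -0.0419, 0.4186]
ee_rot: [3.141, -0.001, 3.141]
wrist_force: [0.4, -0.3, 0.1]
width: 0.0944
finger_force: 0.0
```

```bash

python3 - <<'E'
from h import *
st();m=robot.camera_model('wrist');im=robot.snapshot('wrist');np.save('w1.npy',im);import pickle;pickle.dump(m,open('w1.pkl','wb'))
for n in ['pad_white','pad_1','stage_base','old_cell','probe_line','wheel_axis','crank_top']:
    print(n,[(np.round(d['centre'],4).tolist(),round(d['score'],2)) for d in robot.spot_point(n,'wrist')])
o=ortho(im,m,.34,.64,-.18,.18,.048,.0005);cv2.imwrite('pics/o1.png',o[:,:,::-1])
E
```

```text
t 4.9 p [ 0.5551 -0.0419  0.4186] r [ 3.141e+00 -1.000e-03  3.141e+00] w 0.0944 F [ 0.4 -0.3  0.1] q [-0.18  0.1   1.33  0.    1.71 -1.75]
pad_white [([0.5316, -0.0138, 0.0485], 0.78)]
pad_1 [([0.5117, -0.1009, 0.0477], 0.83), ([0.4751, -0.0181, 0.0445], 0.82), ([0.5537, -0.0642, 0.0458], 0.7), ([0.5357, -0.0004, 0.051], 0.69), ([0.4588, -0.0757, 0.0531], 0.62)]
stage_base [([0.5058, -0.0535, -0.0023], 0.69)]
old_cell [([0.5383, 0.0001, 0.0472], 0.58), ([0.3791, -0.3255, 0.0744], 0.41)]
probe_line [([0.5473, -0.0283, 0.0469], 0.75)]
wheel_axis [([0.408, 0.0926, 0.0736], 0.91), ([0.4606, -0.0731, 0.051], 0.48)]
crank_top [([0.3902, 0.1156, 0.1184], 0.72), ([0.4595, -0.0712, 0.05], 0.68), ([0.3824, -0.2679, 0.0051], 0.2)]
```

View pics/o1.png

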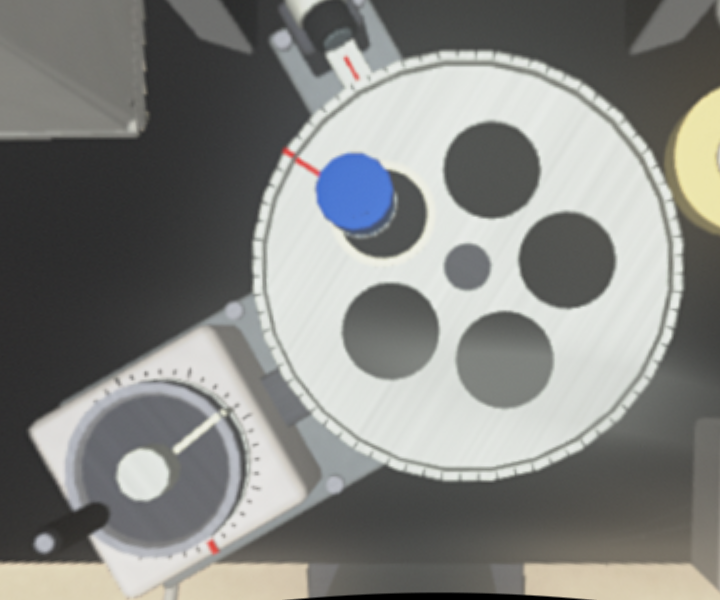

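Rectified view at 0.5 mm/px: plain pads at px (492,169), (567,259), (505,360) and (391,331), white-ringed pad about (385,214), blue lid at (355,191). The wheel's white line points at about -51° and the crank is opposite it. Next I fit these exactly.

```bash
cat >> h.py <<'E'
def pads(im,m):
    o=ortho(im,m,.34,.64,-.18,.18,.048,.0005);g=cv2.cvtColor(o,cv2.COLOR_RGB2GRAY)
    mask=cv2.morphologyEx((g<130).astype(np.uint8),cv2.MORPH_OPEN,np.ones((3,3)));n,l,s,c=cv2.connectedComponentsWithStats(mask);P=[]
    for i in range(1,n):
        if 4500<s[i,4]<9500 and 80<s[i,2]<112 and 80<s[i,3]<112:P.append([.64-c[i][1]*.0005,.18-c[i][0]*.0005,s[i,4]])
    return np.array(P)
def blob(im,m,lo,hi,z,box,s=.0005):
    o=ortho(im,m,*box,z,s);h=cv2.cvtColor(o,cv2.COLOR_RGB2HSV);mask=cv2.inRange(h,lo,hi);n,l,st_,c=cv2.connectedComponentsWithStats(mask)
    return [(round(box[1]-c[i][1]*s,4),round(box[3]-c[i][0]*s,4),st_[i].tolist()) for i in range(1,n) if st_[i,4]>1500]
E
python3 - <<'E'
from h import *
import pickle
from scipy.optimize import least_squares
im=np.load('w1.npy');m=pickle.load(open('w1.pkl','rb'))
P=pads(im,m);print(P.round(4))
f=lambda v:np.concatenate([P[:,0]-v[0],P[:,1]-v[1]])
# joint fit centre+angle (72deg spacing)
def res(v):
    out=[]
    for p in P:
        a=np.arctan2(p[1]-v[1],p[0]-v[0]);k=np.round((a-v[2])/np.radians(72));b=v[2]+k*np.radians(72)
        out+=[p[0]-v[0]-.05*np.cos(b),p[1]-v[1]-.05*np.sin(b)]
    return out
r=least_squares(res,[.507,-.054,np.radians(57)]);print(r.x[:2],np.degrees(r.x[2]),np.round(r.fun*1000,2))
c=r.x
for k in range(5):
    b=c[2]+k*np.radians(72);print('pad',k,np.round([c[0]+.05*np.cos(b),c[1]+.05*np.sin(b)],4),round(np.degrees(b)%360,1))
print('lid',blob(im,m,(100,120,80),(130,255,255),.08,(.45,.62,-.1,.1)))
# wheel plane
o=ortho(im,m,.34,.50,0,.18,.074,.0003);cv2.imwrite('pics/o2.png',cv2.resize(o,None,fx=1,fy=1)[:,:,::-1])
o=ortho(im,m,.45,.65,-.15,.05,.056,.0005);h=cv2.cvtColor(o,cv2.COLOR_RGB2HSV);mk=cv2.inRange(h,(0,120,100),(8,255,255))|cv2.inRange(h,(172,120,100),(180,255,255))
n,l,s,cc=cv2.connectedComponentsWithStats(mk)
for i in range(1,n):
    if s[i,4]>20:
        x,y=.65-cc[i][1]*.0005,.05-cc[i][0]*.0005;print('red',x,y,s[i],np.degrees(np.arctan2(y-c[1],x-c[0])))
E
```

```text
[[ 5.552e-01 -6.570e-02  7.122e+03]
 [ 5.376e-01 -5.800e-03  7.833e+03]
 [ 5.101e-01 -1.033e-01  7.121e+03]
 [ 4.751e-01 -1.490e-02  6.901e+03]]
[ 0.50786861 -0.05195302] 57.24993028726374 [-1.02 -0.99  2.68  4.12 -0.57 -1.45 -1.09 -1.68]
pad 0 [ 0.5349 -0.0099] 57.2
pad 1 [ 0.4762 -0.0132] 129.2
pad 2 [ 0.4613 -0.0701] 201.2
pad 3 [ 0.5107 -0.1019] 273.2
pad 4 [ 0.5562 -0.0647] 345.2
lid [(np.float64(0.538), np.float64(-0.0012), [168, 130, 69, 70, 3696])]
red 0.6058863636363636 0.0050000000000000044 [88 84  6 10 22] 30.158644300124582
red 0.561968085106383 0.03454255319148936 [ 26 172  11   9  47] 57.97569010527538
red 0.5552976190476191 0.025261904761904767 [ 39 182  22  16  84] 58.43981323484655
```

View pics/o2.png

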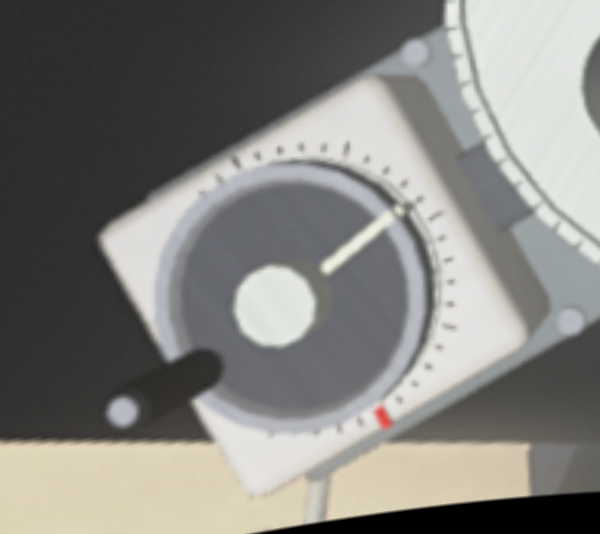

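Emit:
play_rows:
  translation:
    - [0.22, 0.51, 0]
    - [0.21, 0.51, 0]
    - [0, 0, 0]
    - [0, 0, 0]
    - [0, 0, 0]
    - [0, 0, 0]
    - [0, 0, 0]
    - [0, 0, 0]
  twist:
    - [0, 0, 0]
    - [0, 0, 0]
    - [0, 0, -1]
    - [0, 0, -1]
    - [0, 0, -1]
    - [0, 0, -1]
    - [0, 0, -1]
    - [0, 0, 0]
  gripper: [0.32, 0.32, 0.32, 0.32, 0.32, 0.32, 0.32, 0.32]

```text
time: 6.1
tool_pos: [0.5381, -0.0026, 0.4188]
ee_rot: [-3.142, 0.0, -2.645]
wrist_force: [0.5, -0.8, 0.2]
width: 0.0618
finger_force: 0.0
```

Emit:
play_rows:
  translation:
    - [0, 0, 0.7]
    - [0, 0, 0.7]
    - [0, 0, 0.7]
    - [0, 0, 0.7]
    - [0, 0, 0.7]
    - [0, 0, 0.4]
    - [0, 0, 0.2]
    - [0, 0, 0]
  twist:
    - [0, 0, 0]
    - [0, 0, 0]
    - [0, 0, 0]
    - [0, 0, 0]
    - [0, 0, 0]
    - [0, 0, 0]
    - [0, 0, 0]
    - [0, 0, 0]
  gripper: [0.32, 0.32, 0.32, 0.32, 0.32, 0.32, 0.32, 0.32]

```text
time: 6.9
tool_pos: [0.5379, -0.0026, 0.2536]
ee_rot: [3.14, -0.002, -2.646]
wrist_force: [-0.0, -0.1, 0.3]
width: 0.0621
finger_force: 0.0
```

Emit:
play_rows:
  translation:
    - [0, 0, 0]
    - [0, 0, 0]
    - [0, 0, 0]
    - [0, 0, 0]
    - [0, 0, 0]
    - [0, 0, 0]
    - [0, 0, 0]
  twist:
    - [0, 0, 0]
    - [0, 0, 0]
    - [0, 0, 0]
    - [0, 0, 0]
    - [0, 0, 0]
    - [0, 0, 0]
    - [0, 0, 0]
  gripper: [-1, -1, -1, -1, -1, -1, -1]

```text
time: 7.6
tool_pos: [0.5385, -0.0026, 0.2557]
ee_rot: [-3.141, 0.002, -2.644]
wrist_force: [-1.9, 0.5, 5.6]
width: 0.0352
finger_force: 30.0
```

```bash
python3 - <<'E'
from h import *
import pickle
from scipy.optimize import least_squares
o=st();print(o['finger_force'])
im=np.load('w1.npy');m=pickle.load(open('w1.pkl','rb'))
P=pads(im,m);P=np.vstack([P[[0,2,3],:2],[.46,-.0725]])
def res(v):
    out=[]
    for p in P:
        a=np.arctan2(p[1]-v[1],p[0]-v[0]);k=np.round((a-v[2])/np.radians(72));b=v[2]+k*np.radians(72)
        out+=[p[0]-v[0]-.05*np.cos(b),p[1]-v[1]-.05*np.sin(b)]
    return out
r=least_squares(res,[.507,-.054,np.radians(57)]);print(r.x[:2],np.degrees(r.x[2]),np.round(r.fun*1000,2))
c=r.x
for k in range(5):
    b=c[2]+k*np.radians(72);print('pad',k,np.round([c[0]+.05*np.cos(b),c[1]+.05*np.sin(b)],4),round(np.degrees(b)%360,1))
E
```

```text
t 7.6 p [ 0.5385 -0.0026  0.2557] r [-3.141e+00  2.000e-03 -2.644e+00] w 0.0352 F [-1.9  0.5  5.6] q [-0.11  0.14  1.62  0.    1.39 -2.18]
30.0011944770813
[ 0.50678161 -0.05352503] 57.79142145960276 [-0.05  0.12  0.04  0.09  0.36  0.2  -0.35 -0.41]
pad 0 [ 0.5334 -0.0112] 57.8
pad 1 [ 0.4748 -0.0151] 129.8
pad 2 [ 0.4604 -0.0721] 201.8
pad 3 [ 0.5101 -0.1034] 273.8
pad 4 [ 0.5553 -0.0658] 345.8
```

Emit:
play_rows:
  translation:
    - [0, 0, -0.3]
    - [0, 0, -0.7]
    - [0, 0, -0.8]
    - [0, 0, -0.8]
    - [0, 0, -0.8]
    - [0, 0, -0.8]
    - [0, 0, -0.3]
    - [0, 0, 0]
  twist:
    - [0, 0, 0]
    - [0, 0, 0]
    - [0, 0, 0]
    - [0, 0, 0]
    - [0, 0, 0]
    - [0, 0, 0]
    - [0, 0, 0]
    - [0, 0, 0]
  gripper: [-1, -1, -1, -1, -1, -1, -1, -1]

```text
time: 8.4
tool_pos: [0.5383, -0.0027, 0.4366]
ee_rot: [-3.139, 0.003, -2.644]
wrist_force: [0.2, 0.9, -1.0]
width: 0.0351
finger_force: 30.0
```

Emit:
play_rows:
  translation:
    - [0, 0, 0]
    - [0, 0, 0]
    - [0, 0, 0]
    - [0, 0, 0]
    - [0, 0, 0]
    - [0.7, 0.2, 0]
    - [0.8, 0.6, 0]
    - [0.7, 0.8, 0]
  twist:
    - [0, 0, 1]
    - [0, 0, 1]
    - [0, 0, 1]
    - [0, 0, 1]
    - [0, 0, 1]
    - [0, 0, 0]
    - [0, 0, 0]
    - [0, 0, 0]
  gripper: [-1, -1, -1, -1, -1, -1, -1, -1]

```text
time: 9.2
tool_pos: [0.4493, 0.0614, 0.4314]
ee_rot: [-3.141, -0.006, 3.136]
wrist_force: [0.2, 1.1, -0.2]
width: 0.0355
finger_force: 3.0
```

Emit:
play_rows:
  translation:
    - [0, 0.8, 0]
    - [0, 0.8, 0]
    - [0, 0.8, 0]
    - [0, 0.8, 0]
    - [0, 0.8, 0]
    - [0, 0.8, 0]
    - [0, 0.8, 0]
    - [0, 0.8, 0]
  twist:
    - [0, 0, 0]
    - [0, 0, 0]
    - [0, 0, 0]
    - [0, 0, 0]
    - [0, 0, 0]
    - [0, 0, 0]
    - [0, 0, 0]
    - [0, 0, 0]
  gripper: [-1, -1, -1, -1, -1, -1, -1, -1]

```text
time: 10.0
tool_pos: [0.4508, 0.3189, 0.4315]
ee_rot: [-3.139, -0.004, 3.139]
wrist_force: [0.2, -0.3, -1.1]
width: 0.0358
finger_force: 30.0
```

Emit:
play_rows:
  translation:
    - [0, 0.8, 0]
    - [0, 0.8, 0]
    - [-0.3, 0.7, 0]
    - [-0.6, 0.6, 0]
    - [-0.6, 0, 0]
    - [-0.4, 0, 0]
    - [0, 0, 0]
    - [0, 0, 0]
  twist:
    - [0, 0, 0]
    - [0, 0, 0]
    - [0, 0, 0]
    - [0, 0, 0]
    - [0, 0, 0]
    - [0, 0, 0]
    - [0, 0, 0]
    - [0, 0, 0]
  gripper: [-1, -1, -1, -1, -1, -1, -1, -1]

```text
time: 10.8
tool_pos: [0.5275, 0.4334, 0.432]
ee_rot: [-3.139, -0.004, 3.138]
wrist_force: [-0.0, 0.1, -0.6]
width: 0.035
finger_force: 30.0
```

Emit:
play_rows:
  translation:
    - [0, 0, 0.7]
    - [0, 0, 0.8]
    - [0, 0, 0.8]
    - [0, 0, 0.8]
    - [0, 0, 0.8]
    - [0, 0, 0.7]
    - [0, 0, 0.4]
    - [0, 0, 0]
  twist:
    - [0, 0, 0]
    - [0, 0, 0]
    - [0, 0, 0]
    - [0, 0, 0]
    - [0, 0, 0]
    - [0, 0, 0]
    - [0, 0, 0]
    - [0, 0, 0]
  gripper: [-1, -1, -1, -1, -1, -1, -1, -1]

```text
time: 11.6
tool_pos: [0.5259, 0.4329, 0.2313]
ee_rot: [-3.138, -0.006, 3.139]
wrist_force: [0.8, 0.5, -0.3]
width: 0.0356
finger_force: 30.0
```

Emit:
play_rows:
  translation:
    - [0, 0, 0.1]
    - [0, 0, 0.1]
    - [0, 0, 0.1]
    - [0, 0, 0]
  twist:
    - [0, 0, 0]
    - [0, 0, 0]
    - [0, 0, 0]
    - [0, 0, 0]
  gripper: [-1, -1, -1, -1]

```text
time: 12.0
tool_pos: [0.5275, 0.4334, 0.223]
ee_rot: [3.141, 0.0, 3.139]
wrist_force: [-0.7, 0.0, -1.4]
width: 0.0354
finger_force: 30.0
```

Emit:
play_rows:
  translation:
    - [0, 0, 0.08]
    - [0, 0, 0.08]
    - [0, 0, 0.06]
    - [0, 0, 0]
    - [0, 0, 0]
  twist:
    - [0, 0, 0]
    - [0, 0, 0]
    - [0, 0, 0]
    - [0, 0, 0]
    - [0, 0, 0]
  gripper: [-1, -1, -1, -1, -1]

```text
time: 12.5
tool_pos: [0.5274, 0.4334, 0.2137]
ee_rot: [-3.142, -0.0, 3.139]
wrist_force: [-0.5, 0.2, -0.6]
width: 0.0358
finger_force: 30.0
```

Emit:
play_rows:
  translation:
    - [0, 0, 0.05]
    - [0, 0, 0]
    - [0, 0, 0]
    - [0, 0, 0]
    - [0, 0, 0]
    - [0, 0, -0.4]
    - [0, 0, -0.7]
    - [0, 0, -0.8]
  twist:
    - [0, 0, 0]
    - [0, 0, 0]
    - [0, 0, 0]
    - [0, 0, 0]
    - [0, 0, 0]
    - [0, 0, 0]
    - [0, 0, 0]
    - [0, 0, 0]
  gripper: [-1, 0.3, 0.3, 0.3, 0.3, 0.3, 0.3, 0.3]

```text
time: 13.3
tool_pos: [0.5272, 0.4332, 0.2887]
ee_rot: [-3.141, -0.001, 3.139]
wrist_force: [-0.4, 1.0, -0.1]
width: 0.0613
finger_force: 0.0
```

Emit:
play_rows:
  translation:
    - [0, 0, -0.8]
    - [0.7, -0.2, -0.8]
    - [0.8, -0.2, -0.8]
    - [0.8, -0.2, 0]
    - [0.8, -0.2, 0]
    - [0.3, 0, 0]
    - [0, 0, 0]
    - [0, 0, 0]
  twist:
    - [0, 0, 0]
    - [0, 0, 0]
    - [0, 0, 0]
    - [0, 0, 0]
    - [0, 0, 0]
    - [0, 0, 0]
    - [0, 0, 0]
    - [0, 0, 0]
  gripper: [0.3, 0.3, 0.3, 0.3, 0.3, 0.3, 1, 1]

```text
time: 14.1
tool_pos: [0.3919, 0.402, 0.3844]
ee_rot: [3.141, 0.001, 3.139]
wrist_force: [0.5, -0.7, 0.3]
width: 0.0735
finger_force: 0.0
```

```bash
python3 - <<'E'
from h import *
st();m=robot.camera_model('wrist');im=robot.snapshot('wrist')
for n in ['old_cell','white_standard','sample_1']:print(n,[(np.round(d['centre'],3).tolist(),round(d['score'],2)) for d in robot.spot_point(n,'wrist')])
box=(.3,.6,.2,.5)
print('orange',blob(im,m,(6,150,100),(20,255,255),.032,box))
print('white',blob(im,m,(0,0,190),(180,40,255),.032,box))
print('blue',blob(im,m,(100,120,80),(130,255,255),.036,box))
o=ortho(im,m,*box,.032);cv2.imwrite('pics/o3.png',o[:,:,::-1])
E
```

```text
t 14.1 p [0.3919 0.402  0.3844] r [3.141e+00 1.000e-03 3.139e+00] w 0.0735 F [ 0.5 -0.7  0.3] q [ 0.7   0.12  1.38 -0.    1.64 -0.87]
old_cell [([0.528, 0.437, 0.006], 0.77)]
white_standard [([0.415, 0.412, 0.001], 0.97)]
sample_1 [([0.379, 0.33, -0.003], 0.9), ([0.468, 0.256, -0.002], 0.78), ([0.461, 0.33, 0.001], 0.67)]
orange [(np.float64(0.467), np.float64(0.2648), [430, 224, 82, 86, 5175]), (np.float64(0.4614), np.float64(0.3399), [303, 239, 33, 77, 1788]), (np.float64(0.3788), np.float64(0.3354), [292, 405, 75, 75, 4409])]
white [(np.float64(0.5196), np.float64(0.4339), [18, 77, 233, 182, 27489]), (np.float64(0.4126), np.float64(0.4108), [144, 340, 70, 71, 3899])]
blue [(np.float64(0.5263), np.float64(0.4344), [98, 113, 67, 70, 3673])]
```

View pics/o3.png

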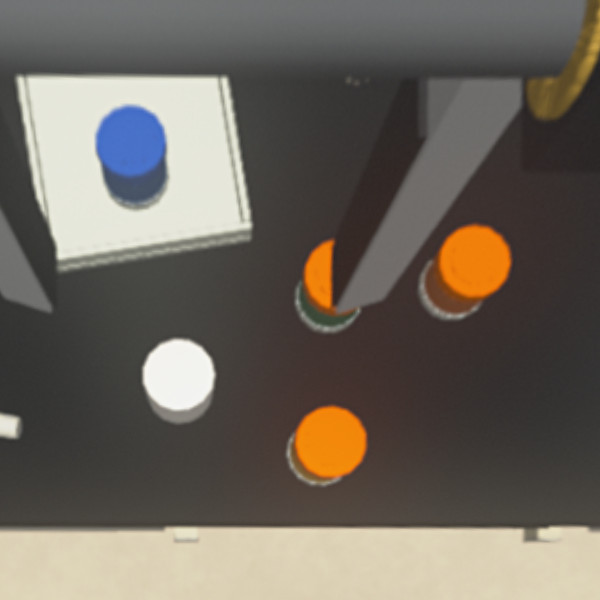

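The old cell sits in the tray at px (131,140), and the white standard is at (179,374). Now I pick the white standard.

Emit:
play_rows:
  translation:
    - [-0.54, 0.2, 0.4]
    - [0, 0, 0.8]
    - [0, 0, 0.8]
    - [0, 0, 0.8]
    - [0, 0, 0.8]
    - [0, 0, 0.6]
    - [0, 0, 0.26]
    - [0, 0, 0]
  twist:
    - [0, 0, 0]
    - [0, 0, 0]
    - [0, 0, 0]
    - [0, 0, 0]
    - [0, 0, 0]
    - [0, 0, 0]
    - [0, 0, 0]
    - [0, 0, 0]
  gripper: [0.3, 0.3, 0.3, 0.3, 0.3, 0.3, 0.3, 0.3]

```text
time: 15.1
tool_pos: [0.413, 0.4093, 0.2033]
ee_rot: [-3.139, -0.003, 3.138]
wrist_force: [1.6, 0.2, 0.4]
width: 0.0608
finger_force: 0.0
```

Emit:
play_rows:
  translation:
    - [0, 0, 0]
    - [0, 0, 0]
    - [0, 0, 0]
    - [0, 0, 0]
    - [0, 0, 0]
    - [0, 0, 0]
  twist:
    - [0, 0, 0]
    - [0, 0, 0]
    - [0, 0, 0]
    - [0, 0, 0]
    - [0, 0, 0]
    - [0, 0, 0]
  gripper: [-1, -1, -1, -1, -1, -1]

```text
time: 15.7
tool_pos: [0.4133, 0.41, 0.207]
ee_rot: [3.14, 0.002, 3.139]
wrist_force: [0.3, -0.3, 5.3]
width: 0.0354
finger_force: 30.0
```

Emit:
play_rows:
  translation:
    - [0, 0, -0.3]
    - [0, 0, -0.7]
    - [0, 0, -0.8]
    - [0, 0, -0.8]
    - [0, 0, -0.8]
    - [0, -0.6, -0.8]
    - [0, -0.8, -0.8]
    - [0, -0.8, -0.3]
  twist:
    - [0, 0, 0]
    - [0, 0, 0]
    - [0, 0, 0]
    - [0, 0, 0]
    - [0, 0, 0]
    - [0, 0, 0]
    - [0, 0, 0]
    - [0, 0, 0]
  gripper: [-1, -1, -1, -1, -1, -1, -1, -1]

```text
time: 16.5
tool_pos: [0.4124, 0.3211, 0.4215]
ee_rot: [3.139, 0.005, 3.14]
wrist_force: [-0.4, -0.4, -0.4]
width: 0.0354
finger_force: 30.0
```

Emit:
play_rows:
  translation:
    - [0, -0.8, 0]
    - [0, -0.8, 0]
    - [0, -0.8, 0]
    - [0, -0.8, 0]
    - [0, -0.8, 0]
    - [0, -0.8, 0]
    - [0, -0.8, 0]
    - [0, -0.4, 0]
  twist:
    - [0, 0, 0]
    - [0, 0, 0]
    - [0, 0, 0]
    - [0, 0, 0]
    - [0, 0, 0]
    - [0, 0, 0]
    - [0, 0, 0]
    - [0, 0, 0]
  gripper: [-1, -1, -1, -1, -1, -1, -1, -1]

```text
time: 17.3
tool_pos: [0.4115, 0.0798, 0.4174]
ee_rot: [-3.141, -0.001, 3.137]
wrist_force: [-1.2, 0.0, -0.6]
width: 0.0353
finger_force: 30.0
```

```bash
python3 - <<'E'
from h import *
st()
E
```

```text
t 17.3 p [0.4115 0.0798 0.4174] r [-3.141e+00 -1.000e-03  3.137e+00] w 0.0353 F [-1.2  0.  -0.6] q [ 0.06 -0.21  1.63 -0.    1.73 -1.51]
```

Emit:
play_rows:
  translation:
    - [-0.6, -0.5, 0]
    - [-0.7, -0.5, 0]
    - [-0.7, -0.5, 0]
    - [-0.7, -0.5, 0]
    - [-0.4, -0.3, 0]
    - [0, 0, 0]
    - [0, 0, 0]
  twist:
    - [0, 0, 0]
    - [0, 0, 0]
    - [0, 0, 0]
    - [0, 0, 0]
    - [0, 0, 0]
    - [0, 0, 0]
    - [0, 0, 0]
  gripper: [-1, -1, -1, -1, -1, -1, -1]

```text
time: 18.0
tool_pos: [0.5356, -0.0106, 0.4169]
ee_rot: [3.141, -0.002, 3.138]
wrist_force: [0.2, 0.4, -2.4]
width: 0.0353
finger_force: 30.0
```

```bash
cat >> h.py <<'E'
def padfit(im,m):
    from scipy.optimize import least_squares
    o=ortho(im,m,.34,.64,-.18,.18,.048,.0005);g=cv2.cvtColor(o,cv2.COLOR_RGB2GRAY);Ps=[]
    for T in (90,110,130,150,170):
        mask=cv2.morphologyEx((g<T).astype(np.uint8),cv2.MORPH_OPEN,np.ones((5,5)));n,l,s,c=cv2.connectedComponentsWithStats(mask)
        for i in range(1,n):
            if 6600<s[i,4]<8100 and abs(s[i,2]-97)<6 and abs(s[i,3]-97)<6:Ps.append([.64-c[i][1]*.0005,.18-c[i][0]*.0005])
    P=np.array(Ps)
    def res(v):
        out=[]
        for p in P:
            a=np.arctan2(p[1]-v[1],p[0]-v[0]);k=np.round((a-v[2])/np.radians(72));b=v[2]+k*np.radians(72)
            out+=[p[0]-v[0]-.05*np.cos(b),p[1]-v[1]-.05*np.sin(b)]
        return out
    r=least_squares(res,[.507,-.054,np.radians(57.8)],loss='soft_l1',f_scale=.001);c=r.x
    print(len(P),'centre',c[:2].round(4),round(np.degrees(c[2]),2),'maxres mm',round(np.abs(r.fun).max()*1000,2))
    for k in range(5):
        b=c[2]+k*np.radians(72);print('pad',k,np.round([c[0]+.05*np.cos(b),c[1]+.05*np.sin(b)],4))
    return c
E
python3 - <<'E'
from h import *
o=st();m=robot.camera_model('wrist');im=snap('wrist','w3.png');c=padfit(im,m)
p=o['tool_pos'];zt=p[2]-.207+.032
print(blob(im,m,(0,0,190),(180,40,255),zt,(p[0]-.05,p[0]+.05,p[1]-.05,p[1]+.05)))
cv2.imwrite('pics/o4.png',np.hstack([cv2.resize(ortho(im,m,.40,.64,-.18,.08,.048,.0005),(390,360)),cv2.resize(ortho(im,m,p[0]-.05,p[0]+.05,p[1]-.05,p[1]+.05,zt),(360,360))])[:,:,::-1])
E
```

```text
t 18.0 p [ 0.5356 -0.0106  0.4169] r [ 3.141e+00 -2.000e-03  3.138e+00] w 0.0353 F [ 0.2  0.4 -2.4] q [-0.13  0.05  1.38  0.    1.71 -1.69]
14 centre [ 0.5068 -0.0535] 57.87 maxres mm 0.8
pad 0 [ 0.5334 -0.0112]
pad 1 [ 0.4747 -0.0151]
pad 2 [ 0.4604 -0.0721]
pad 3 [ 0.5102 -0.1034]
pad 4 [ 0.5553 -0.0657]
[(np.float64(0.5339), np.float64(-0.0093), [63, 69, 70, 70, 3863]), (np.float64(0.5018), np.float64(-0.0277), [49, 127, 151, 74, 5144])]
```

View pics/o4.png

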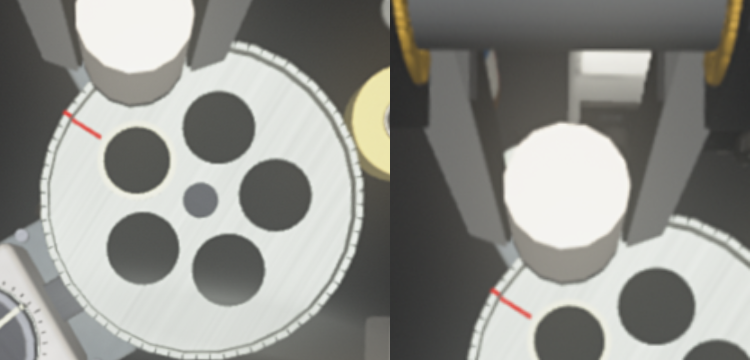

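The white standard is well held (view at left/right: pot px (135,45) / (567,185)), and the table is unmoved. Descending.

Emit:
play_rows:
  translation:
    - [0.01, -0.05, 0.5]
    - [0, 0, 0.7]
    - [0, 0, 0.8]
    - [0, 0, 0.8]
    - [0, 0, 0.6]
    - [0, 0, 0.3]
    - [0, 0, 0.1]
    - [0, 0, 0]
  twist:
    - [0, 0, 0]
    - [0, 0, 0]
    - [0, 0, 0]
    - [0, 0, 0]
    - [0, 0, 0]
    - [0, 0, 0]
    - [0, 0, 0]
    - [0, 0, 0]
  gripper: [-1, -1, -1, -1, -1, -1, -1, -1]

```text
time: 18.85
tool_pos: [0.5353, -0.0122, 0.2661]
ee_rot: [3.142, 0.001, 3.139]
wrist_force: [0.0, -0.5, -1.3]
width: 0.0353
finger_force: 30.0
```

Emit:
play_rows:
  translation:
    - [0, 0, 0]
    - [0, 0, 0]
    - [0, 0, 0]
  twist:
    - [0, 0, 0]
    - [0, 0, 0]
    - [0, 0, 0]
  gripper: [-1, -1, -1]

```text
time: 19.15
tool_pos: [0.5357, -0.0127, 0.2667]
ee_rot: [-3.141, 0.002, 3.139]
wrist_force: [-0.2, -0.2, -1.2]
width: 0.0352
finger_force: 30.0
```

Emit:
play_rows:
  translation:
    - [0.01, 0, 0.12]
    - [0, 0, 0.1]
    - [0, 0, 0.03]
    - [0, 0, 0.02]
    - [0, 0, 0]
  twist:
    - [0, 0, 0]
    - [0, 0, 0]
    - [0, 0, 0]
    - [0, 0, 0]
    - [0, 0, 0]
  gripper: [-1, -1, -1, -1, -1]

```text
time: 19.65
tool_pos: [0.5349, -0.0126, 0.255]
ee_rot: [3.142, -0.0, 3.139]
wrist_force: [-2.0, 0.3, 2.8]
width: 0.0355
finger_force: 30.0
```

Emit:
play_rows:
  translation:
    - [0, 0, 0]
    - [0, 0, 0]
    - [0, 0, 0]
    - [0, 0, -0.3]
    - [0, 0, -0.8]
    - [0, 0, -0.8]
    - [0, 0, -0.8]
    - [0, 0, -0.8]
  twist:
    - [0, 0, 0]
    - [0, 0, 0]
    - [0, 0, 0]
    - [0, 0, 0]
    - [0, 0, 0]
    - [0, 0, 0]
    - [0, 0, 0]
    - [0, 0, 0]
  gripper: [0.2, 0.2, 0.2, 0.2, 0.2, 0.2, 0.2, 0.2]

```text
time: 20.45
tool_pos: [0.5348, -0.0126, 0.397]
ee_rot: [-3.142, 0.001, 3.139]
wrist_force: [-0.5, 0.3, -0.1]
width: 0.0559
finger_force: 0.0
```

Emit:
play_rows:
  translation:
    - [0, 0, -0.6]
    - [0, 0, 0]
    - [0, 0, 0]
  twist:
    - [0, 0, 0]
    - [0, 0, 0]
    - [0, 0, 0]
  gripper: [1, 1, 1]

```text
time: 20.75
tool_pos: [0.5349, -0.0126, 0.419]
ee_rot: [-3.142, 0.001, 3.139]
wrist_force: [0.6, 0.4, -0.5]
width: 0.0767
finger_force: 0.0
```

```bash
cat >> h.py <<'E'
def ring(im,m):
    "white ring circle fit from bright-on-dark edge not available; use lid circles"
def topcircle(im,m,z,xy,lo,hi):
    b=blob(im,m,lo,hi,z,(xy[0]-.04,xy[0]+.04,xy[1]-.04,xy[1]+.04),.00025);return b
E
python3 - <<'E'
from h import *
o=st();m=robot.camera_model('wrist');im=snap('wrist','w4.png');c=padfit(im,m)
cv2.imwrite('pics/o5.png',np.hstack([cv2.resize(ortho(im,m,.48,.58,-.06,.04,.048,.00025),(400,400)),cv2.resize(ortho(im,m,.48,.58,-.06,.04,.08,.00025),(400,400))])[:,:,::-1])
E
```

```text
t 20.75 p [ 0.5349 -0.0126  0.419 ] r [-3.142e+00  1.000e-03  3.139e+00] w 0.0767 F [ 0.6  0.4 -0.5] q [-0.13  0.05  1.38  0.    1.71 -1.7 ]
14 centre [ 0.5068 -0.0535] 57.88 maxres mm 0.77
pad 0 [ 0.5334 -0.0112]
pad 1 [ 0.4747 -0.0151]
pad 2 [ 0.4604 -0.0721]
pad 3 [ 0.5102 -0.1034]
pad 4 [ 0.5553 -0.0657]
```

View pics/o5.png

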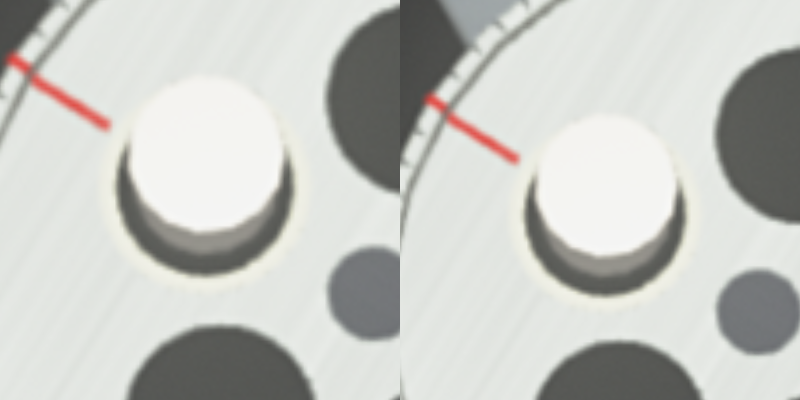

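The white standard is centred on the white-ringed pad to within 0.5 mm. On to the samples.

Emit:
play_rows:
  translation:
    - [0.8, 0.6, 0]
    - [0.8, 0.8, 0]
    - [0.8, 0.8, 0]
    - [0.8, 0.8, 0]
    - [0.67, 0.8, 0]
    - [0, 0.8, 0]
    - [0, 0.8, 0]
    - [0, 0.8, 0]
  twist:
    - [0, 0, 0]
    - [0, 0, 0]
    - [0, 0, 0]
    - [0, 0, 0]
    - [0, 0, 0]
    - [0, 0, 0]
    - [0, 0, 0]
    - [0, 0, 0]
  gripper: [1, 1, 1, 1, 1, 1, 1, 1]

```text
time: 21.6
tool_pos: [0.3801, 0.237, 0.4165]
ee_rot: [-3.14, -0.003, 3.139]
wrist_force: [1.1, 0.7, 0.6]
width: 0.0941
finger_force: 0.0
```

Emit:
play_rows:
  translation:
    - [0, 0.8, 0]
    - [0, 0.8, 0]
    - [0, 0, 0]
    - [0, 0, 0]
  twist:
    - [0, 0, 0]
    - [0, 0, 0]
    - [0, 0, 0]
    - [0, 0, 0]
  gripper: [1, 1, 1, 1]

```text
time: 22.0
tool_pos: [0.3808, 0.3, 0.4165]
ee_rot: [-3.139, -0.003, 3.14]
wrist_force: [-0.5, 0.3, -0.6]
width: 0.0944
finger_force: 0.0
```

```bash
python3 - <<'E'
from h import *
o=st();m=robot.camera_model('wrist');im=snap('wrist','w5.png')
print('orange',blob(im,m,(6,150,100),(20,255,255),.032,(.3,.6,.15,.5)))
E
```

```text
t 22.0 p [0.3808 0.3    0.4165] r [-3.139e+00 -3.000e-03  3.140e+00] w 0.0944 F [-0.5  0.3 -0.6] q [ 0.55 -0.06  1.5  -0.    1.71 -1.02]
orange [(np.float64(0.4675), np.float64(0.263), [438, 223, 75, 88, 4975]), (np.float64(0.4622), np.float64(0.3297), [304, 237, 75, 78, 4522]), (np.float64(0.3792), np.float64(0.3345), [294, 404, 74, 76, 4332])]
```

Emit:
play_rows:
  translation:
    - [0, 0.84, 0]
    - [0, 0, 0.8]
    - [0, 0, 0.8]
    - [0, 0, 0.8]
    - [0, 0, 0.8]
    - [0, 0, 0.8]
    - [0, 0, 0.8]
    - [0, 0, 0.46]
  twist:
    - [0, 0, 0]
    - [0, 0, 0]
    - [0, 0, 0]
    - [0, 0, 0]
    - [0, 0, 0]
    - [0, 0, 0]
    - [0, 0, 0]
    - [0, 0, 0]
  gripper: [0.3, 0.3, 0.3, 0.3, 0.3, 0.3, 0.3, 0.3]

```text
time: 22.85
tool_pos: [0.3804, 0.3313, 0.2051]
ee_rot: [-3.138, -0.004, 3.137]
wrist_force: [-1.0, -1.0, 0.3]
width: 0.0614
finger_force: 0.0
```

Emit:
play_rows:
  translation:
    - [0, 0, 0]
    - [0, 0, 0]
    - [0, 0, 0]
    - [0, 0, 0]
    - [0, 0, 0]
    - [0, 0, 0]
    - [0, 0, 0]
  twist:
    - [0, 0, 0]
    - [0, 0, 0]
    - [0, 0, 0]
    - [0, 0, 0]
    - [0, 0, 0]
    - [0, 0, 0]
    - [0, 0, 0]
  gripper: [0.3, -1, -1, -1, -1, -1, -1]

```text
time: 23.55
tool_pos: [0.3817, 0.3337, 0.2098]
ee_rot: [3.14, 0.002, 3.139]
wrist_force: [0.1, -1.0, 5.8]
width: 0.0354
finger_force: 30.0
```

Emit:
play_rows:
  translation:
    - [0, 0, -0.3]
    - [0, 0, -0.7]
    - [0, 0, -0.8]
    - [0, 0, -0.8]
    - [0, 0, -0.8]
    - [0, -0.4, -0.8]
    - [0, -0.8, -0.8]
    - [0, -0.8, -0.3]
  twist:
    - [0, 0, 0]
    - [0, 0, 0]
    - [0, 0, 0]
    - [0, 0, 0]
    - [0, 0, 0]
    - [0, 0, 0]
    - [0, 0, 0]
    - [0, 0, 0]
  gripper: [-1, -1, -1, -1, -1, -1, -1, -1]

```text
time: 24.35
tool_pos: [0.3807, 0.253, 0.4244]
ee_rot: [3.139, 0.005, 3.141]
wrist_force: [0.7, -0.3, -0.8]
width: 0.0358
finger_force: 30.0
```

Emit:
play_rows:
  translation:
    - [0, -0.8, 0]
    - [0, -0.8, 0]
    - [0, -0.8, 0]
    - [0, -0.8, 0]
    - [0, -0.8, 0]
    - [-0.2, -0.8, 0]
    - [-0.5, -0.8, 0]
    - [-0.5, -0.8, 0]
  twist:
    - [0, 0, 0]
    - [0, 0, 0]
    - [0, 0, 0]
    - [0, 0, 0]
    - [0, 0, 0]
    - [0, 0, 0]
    - [0, 0, 0]
    - [0, 0, 0]
  gripper: [-1, -1, -1, -1, -1, -1, -1, -1]

```text
time: 25.15
tool_pos: [0.428, -0.0039, 0.4208]
ee_rot: [3.141, 0.001, 3.139]
wrist_force: [1.3, 0.2, -0.5]
width: 0.0355
finger_force: 30.0
```

Emit:
play_rows:
  translation:
    - [-0.6, -0.7, 0]
    - [-0.6, -0.7, 0]
    - [-0.5, -0.7, 0]
    - [-0.38, -0.46, 0]
    - [0, 0, 0]
    - [0, 0, 0]
  twist:
    - [0, 0, 0]
    - [0, 0, 0]
    - [0, 0, 0]
    - [0, 0, 0]
    - [0, 0, 0]
    - [0, 0, 0]
  gripper: [-1, -1, -1, -1, -1, -1]

```text
time: 25.75
tool_pos: [0.511, -0.1052, 0.4199]
ee_rot: [3.14, -0.001, 3.138]
wrist_force: [0.4, 1.2, -0.9]
width: 0.0356
finger_force: 30.0
```

```bash
cat >> h.py <<'E'
def held():
    o=st();m=robot.camera_model('wrist');im=robot.snapshot('wrist');p=o['tool_pos'];zt=p[2]-.207+.032
    box=(p[0]-.05,p[0]+.05,p[1]-.05,p[1]+.05)
    for b in blob(im,m,(6,150,100),(20,255,255),zt,box):
        s=b[2];x=box[1]-(s[1]+36)*.0005;y=box[3]-(s[0]+s[2]/2)*.0005
        print('held off (top72) mm',np.round((x-p[0])*1000,1),np.round((y-p[1])*1000,1),b)
    padfit(im,m);return im,m
E
python3 -c "
from h import *
held()"
```

```text
t 25.75 p [ 0.511  -0.1052  0.4199] r [ 3.140e+00 -1.000e-03  3.138e+00] w 0.0356 F [ 0.4  1.2 -0.9] q [-0.31  0.02  1.41  0.    1.71 -1.88]
held off (top72) mm -5.5 1.0 (np.float64(0.5053), np.float64(-0.104), [63, 75, 70, 75, 4088])
14 centre [ 0.5068 -0.0535] 57.92 maxres mm 0.07
pad 0 [ 0.5334 -0.0111]
pad 1 [ 0.4747 -0.0151]
pad 2 [ 0.4604 -0.0721]
pad 3 [ 0.5102 -0.1033]
pad 4 [ 0.5553 -0.0656]
```

Emit:
play_rows:
  translation:
    - [-0.07, 0.02, 0.5]
    - [0, 0, 0.7]
    - [0, 0, 0.8]
    - [0, 0, 0.8]
    - [0, 0, 0.5]
    - [0, 0, 0.3]
    - [0, 0, 0.1]
    - [0, 0, 0]
  twist:
    - [0, 0, 0]
    - [0, 0, 0]
    - [0, 0, 0]
    - [0, 0, 0]
    - [0, 0, 0]
    - [0, 0, 0]
    - [0, 0, 0]
    - [0, 0, 0]
  gripper: [-1, -1, -1, -1, -1, -1, -1, -1]

```text
time: 26.6
tool_pos: [0.5139, -0.1041, 0.2728]
ee_rot: [-3.142, 0.001, 3.14]
wrist_force: [-0.3, -0.1, -0.9]
width: 0.0356
finger_force: 30.0
```

Emit:
play_rows:
  translation:
    - [0, 0, 0.05]
    - [0, 0, 0.03]
    - [0, 0, 0]
    - [0, 0, 0]
  twist:
    - [0, 0, 0]
    - [0, 0, 0]
    - [0, 0, 0]
    - [0, 0, 0]
  gripper: [-1, -1, -1, -1]

```text
time: 27.0
tool_pos: [0.5141, -0.1046, 0.2695]
ee_rot: [-3.141, 0.001, 3.139]
wrist_force: [0.1, -0.4, 0.0]
width: 0.0356
finger_force: 30.0
```

```bash
python3 -c "
from h import *
st();m=robot.camera_model('wrist');im=robot.snapshot('wrist')
cv2.imwrite('pics/o6.png',np.hstack([ortho(im,m,.46,.56,-.155,-.055,.048,.00025),ortho(im,m,.46,.56,-.155,-.055,.08,.00025)])[:,:,::-1])"
```

```text
t 27.0 p [ 0.5141 -0.1046  0.2695] r [-3.141e+00  1.000e-03  3.139e+00] w 0.0356 F [ 0.1 -0.4  0. ] q [-0.31  0.1   1.63  0.    1.41 -1.88]
```

View pics/o6.png

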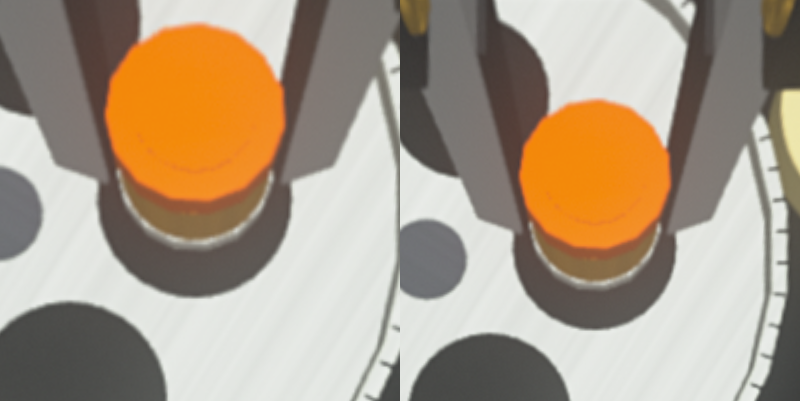

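Emit:
play_rows:
  translation:
    - [0.03, 0, 0.1]
    - [0, 0, 0.1]
    - [0, 0, 0.06]
    - [0, 0, 0.02]
    - [0, 0, 0]
  twist:
    - [0, 0, 0]
    - [0, 0, 0]
    - [0, 0, 0]
    - [0, 0, 0]
    - [0, 0, 0]
  gripper: [-1, -1, -1, -1, -1]

```text
time: 27.55
tool_pos: [0.5127, -0.1045, 0.2578]
ee_rot: [3.141, -0.0, 3.139]
wrist_force: [0.1, 0.4, -0.0]
width: 0.0352
finger_force: 30.0
```

Emit:
play_rows:
  translation:
    - [0, 0, 0.03]
    - [0, 0, 0]
    - [0, 0, 0]
    - [0, 0, 0]
    - [0, 0, -0.3]
    - [0, 0, -0.8]
    - [0, 0, -0.8]
    - [0, 0, -0.8]
  twist:
    - [0, 0, 0]
    - [0, 0, 0]
    - [0, 0, 0]
    - [0, 0, 0]
    - [0, 0, 0]
    - [0, 0, 0]
    - [0, 0, 0]
    - [0, 0, 0]
  gripper: [-1, -1, 0.2, 0.2, 0.2, 0.2, 0.2, 0.2]

```text
time: 28.35
tool_pos: [0.5127, -0.1045, 0.3664]
ee_rot: [-3.142, 0.0, 3.139]
wrist_force: [0.6, -0.3, -0.2]
width: 0.0563
finger_force: 0.0
```

Emit:
play_rows:
  translation:
    - [0, 0, -0.8]
    - [0, 0, -0.6]
    - [0, 0, 0]
    - [0, 0, 0]
  twist:
    - [0, 0, 0]
    - [0, 0, 0]
    - [0, 0, 0]
    - [0, 0, 0]
  gripper: [1, 1, 1, 1]

```text
time: 28.75
tool_pos: [0.5127, -0.1045, 0.4208]
ee_rot: [-3.141, 0.001, 3.139]
wrist_force: [0.7, -0.3, 0.3]
width: 0.0848
finger_force: 0.0
```

```bash
cat >> h.py <<'E'
def lids(im,m,z=.08,box=(.40,.62,-.17,.06)):
    "orange lid tops: centre from the far (robot-away) edge, 36 mm across"
    for b in blob(im,m,(6,150,100),(20,255,255),z,box):
        s=b[2];print('lid',round(box[1]-(s[1]+36)*.0005,4),round(box[3]-(s[0]+s[2]/2)*.0005,4),s,'centroid',b[:2])
E
python3 -c "
from h import *
st();m=robot.camera_model('wrist');im=robot.snapshot('wrist');padfit(im,m);lids(im,m)"
```

```text
t 28.75 p [ 0.5127 -0.1045  0.4208] r [-3.141e+00  1.000e-03  3.139e+00] w 0.0848 F [ 0.7 -0.3  0.3] q [-0.31  0.02  1.4   0.    1.71 -1.88]
14 centre [ 0.5068 -0.0535] 57.88 maxres mm 0.07
pad 0 [ 0.5334 -0.0111]
pad 1 [ 0.4748 -0.0151]
pad 2 [ 0.4604 -0.0721]
pad 3 [ 0.5102 -0.1034]
pad 4 [ 0.5553 -0.0657]
lid 0.5085 -0.1035 [291, 187, 72, 70, 3834] centroid (np.float64(0.509), np.float64(-0.1034))
```

Emit:
play_rows:
  translation:
    - [0.8, 0.6, 0]
    - [0.8, 0.8, 0]
    - [0.8, 0.8, 0]
    - [0.8, 0.8, 0]
    - [0.12, 0.8, 0]
    - [0, 0.8, 0]
    - [0, 0.8, 0]
    - [0, 0.8, 0]
  twist:
    - [0, 0, 0]
    - [0, 0, 0]
    - [0, 0, 0]
    - [0, 0, 0]
    - [0, 0, 0]
    - [0, 0, 0]
    - [0, 0, 0]
    - [0, 0, 0]
  gripper: [1, 1, 1, 1, 1, 1, 1, 1]

```text
time: 29.6
tool_pos: [0.38, 0.145, 0.4184]
ee_rot: [-3.141, -0.004, 3.139]
wrist_force: [0.5, -0.3, -0.8]
width: 0.0941
finger_force: 0.0
```

Emit:
play_rows:
  translation:
    - [0, 0.8, 0]
    - [0, 0.8, 0]
    - [0, 0.8, 0]
    - [0, 0.8, 0]
    - [0, 0.2, 0]
    - [0, 0, 0]
    - [0, 0, 0]
  twist:
    - [0, 0, 0]
    - [0, 0, 0]
    - [0, 0, 0]
    - [0, 0, 0]
    - [0, 0, 0]
    - [0, 0, 0]
    - [0, 0, 0]
  gripper: [1, 1, 1, 1, 1, 1, 1]

```text
time: 30.3
tool_pos: [0.381, 0.2791, 0.4196]
ee_rot: [-3.14, -0.002, 3.138]
wrist_force: [-0.1, -0.5, 0.2]
width: 0.0939
finger_force: 0.0
```

```bash
python3 - <<'E'
from h import *
o=st();m=robot.camera_model('wrist');im=snap('wrist','w6.png')
lids(im,m,.032,(.3,.6,.15,.5))
E
```

```text
t 30.3 p [0.381  0.2791 0.4196] r [-3.140e+00 -2.000e-03  3.138e+00] w 0.0939 F [-0.1 -0.5  0.2] q [ 0.51 -0.09  1.52 -0.    1.72 -1.06]
lid 0.4705 0.2622 [438, 223, 75, 87, 4959] centroid (np.float64(0.4676), np.float64(0.2627))
lid 0.4635 0.3292 [304, 237, 75, 78, 4553] centroid (np.float64(0.4623), np.float64(0.3295))
```

Emit:
play_rows:
  translation:
    - [-0.7, 0.41, 0]
    - [-0.7, 0.41, 0.3]
    - [-0.66, 0.41, 0.7]
    - [0, 0, 0.8]
    - [0, 0, 0.8]
    - [0, 0, 0.8]
    - [0, 0, 0.8]
    - [0, 0, 0.8]
  twist:
    - [0, 0, 0]
    - [0, 0, 0]
    - [0, 0, 0]
    - [0, 0, 0]
    - [0, 0, 0]
    - [0, 0, 0]
    - [0, 0, 0]
    - [0, 0, 0]
  gripper: [0.2, 0.2, 0.2, 0.2, 0.2, 0.2, 0.2, 0.2]

```text
time: 31.15
tool_pos: [0.4639, 0.3272, 0.2198]
ee_rot: [-3.142, 0.001, 3.137]
wrist_force: [0.7, 0.4, -0.1]
width: 0.0563
finger_force: 0.0
```

Emit:
play_rows:
  translation:
    - [0, 0, 0.3]
    - [0, 0, 0]
    - [0, 0, 0]
    - [0, 0, 0]
  twist:
    - [0, 0, 0]
    - [0, 0, 0]
    - [0, 0, 0]
    - [0, 0, 0]
  gripper: [0.2, 0.2, 0.2, 0.2]

```text
time: 31.55
tool_pos: [0.4644, 0.329, 0.2112]
ee_rot: [3.139, 0.004, 3.138]
wrist_force: [0.6, -0.3, -0.7]
width: 0.0564
finger_force: 0.0
```

Emit:
play_rows:
  translation:
    - [0.02, 0, 0.1]
    - [0, 0, 0]
    - [0, 0, 0]
    - [0, 0, 0]
    - [0, 0, 0]
    - [0, 0, 0]
    - [0, 0, 0]
    - [0, 0, 0]
  twist:
    - [0, 0, 0]
    - [0, 0, 0]
    - [0, 0, 0]
    - [0, 0, 0]
    - [0, 0, 0]
    - [0, 0, 0]
    - [0, 0, 0]
    - [0, 0, 0]
  gripper: [0.2, 0.2, -1, -1, -1, -1, -1, -1]

```text
time: 32.35
tool_pos: [0.4628, 0.3289, 0.2048]
ee_rot: [3.141, 0.0, 3.139]
wrist_force: [0.5, 0.0, 1.3]
width: 0.0353
finger_force: 30.0
```

Emit:
play_rows:
  translation:
    - [0, 0, -0.3]
    - [0, 0, -0.7]
    - [0, 0, -0.8]
    - [0, 0, -0.8]
    - [0, 0, -0.8]
    - [0, -0.4, -0.8]
    - [0, -0.8, -0.8]
    - [0, -0.8, -0.3]
  twist:
    - [0, 0, 0]
    - [0, 0, 0]
    - [0, 0, 0]
    - [0, 0, 0]
    - [0, 0, 0]
    - [0, 0, 0]
    - [0, 0, 0]
    - [0, 0, 0]
  gripper: [-1, -1, -1, -1, -1, -1, -1, -1]

```text
time: 33.15
tool_pos: [0.4623, 0.2482, 0.4217]
ee_rot: [3.139, 0.007, 3.14]
wrist_force: [0.4, -0.6, -0.9]
width: 0.0354
finger_force: 30.0
```

Emit:
play_rows:
  translation:
    - [0, -0.8, 0]
    - [0, -0.8, 0]
    - [0, -0.8, 0]
    - [0, -0.8, 0]
    - [0, -0.8, 0]
    - [0, -0.8, 0]
    - [0, -0.8, 0]
    - [0, -0.8, 0]
  twist:
    - [0, 0, 0]
    - [0, 0, 0]
    - [0, 0, 0]
    - [0, 0, 0]
    - [0, 0, 0]
    - [0, 0, 0]
    - [0, 0, 0]
    - [0, 0, 0]
  gripper: [-1, -1, -1, -1, -1, -1, -1, -1]

```text
time: 33.95
tool_pos: [0.4613, -0.0085, 0.4175]
ee_rot: [-3.142, 0.001, 3.139]
wrist_force: [0.8, 0.2, -1.1]
width: 0.0354
finger_force: 30.0
```

Emit:
play_rows:
  translation:
    - [0.05, -0.8, 0]
    - [0, -0.56, 0]
    - [0, -0.3, 0]
    - [0, 0, 0.3]
    - [0, 0, 0.7]
    - [0, 0, 0.8]
    - [0, 0, 0.8]
    - [0, 0, 0.5]
  twist:
    - [0, 0, 0]
    - [0, 0, 0]
    - [0, 0, 0]
    - [0, 0, 0]
    - [0, 0, 0]
    - [0, 0, 0]
    - [0, 0, 0]
    - [0, 0, 0]
  gripper: [-1, -1, -1, -1, -1, -1, -1, -1]

```text
time: 34.75
tool_pos: [0.4586, -0.072, 0.2892]
ee_rot: [3.139, -0.004, 3.14]
wrist_force: [-0.8, 0.3, -0.2]
width: 0.0355
finger_force: 30.0
```

Emit:
play_rows:
  translation:
    - [0, 0, 0.3]
    - [0, 0, 0.2]
    - [0, 0, 0]
    - [0, 0, 0]
  twist:
    - [0, 0, 0]
    - [0, 0, 0]
    - [0, 0, 0]
    - [0, 0, 0]
  gripper: [-1, -1, -1, -1]

```text
time: 35.15
tool_pos: [0.46, -0.0735, 0.2737]
ee_rot: [-3.141, 0.002, 3.139]
wrist_force: [-0.2, 0.0, -0.5]
width: 0.0355
finger_force: 30.0
```

```bash
python3 - <<'E'
from h import *
o=st();m=robot.camera_model('wrist');im=snap('wrist','w7.png')
p=o['tool_pos'];lids(im,m,p[2]-.175,(.40,.52,-.13,-.01))
E
```

```text
t 35.15 p [ 0.46   -0.0735  0.2737] r [-3.141e+00  2.000e-03  3.139e+00] w 0.0355 F [-0.2  0.  -0.5] q [-0.28 -0.04  1.76  0.    1.41 -1.85]
lid 0.4605 -0.073 [90, 83, 72, 75, 4226] centroid (np.float64(0.4604), np.float64(-0.0725))
```

Emit:
play_rows:
  translation:
    - [-0.02, 0.02, 0.15]
    - [0, 0, 0.12]
    - [0, 0, 0.1]
    - [0, 0, 0.08]
    - [0, 0, 0.05]
    - [0, 0, 0.02]
    - [0, 0, 0]
    - [0, 0, 0]
  twist:
    - [0, 0, 0]
    - [0, 0, 0]
    - [0, 0, 0]
    - [0, 0, 0]
    - [0, 0, 0]
    - [0, 0, 0]
    - [0, 0, 0]
    - [0, 0, 0]
  gripper: [-1, -1, -1, -1, -1, -1, -1, -1]

```text
time: 36.0
tool_pos: [0.4603, -0.0728, 0.2527]
ee_rot: [3.141, -0.001, 3.139]
wrist_force: [-3.8, 0.9, 6.0]
width: 0.0354
finger_force: 30.0
```

Contact. Release, rise, look, then return for the last sample.

Emit:
play_rows:
  translation:
    - [0, 0, -0.02]
    - [0, 0, 0]
    - [0, 0, 0]
    - [0, 0, 0]
    - [0, 0, -0.3]
    - [0, 0, -0.8]
    - [0, 0, -0.8]
    - [0, 0, -0.8]
  twist:
    - [0, 0, 0]
    - [0, 0, 0]
    - [0, 0, 0]
    - [0, 0, 0]
    - [0, 0, 0]
    - [0, 0, 0]
    - [0, 0, 0]
    - [0, 0, 0]
  gripper: [-1, 0.1, 0.1, 0.1, 0.1, 0.1, 0.1, 0.1]

```text
time: 36.8
tool_pos: [0.4603, -0.0728, 0.3627]
ee_rot: [-3.142, 0.001, 3.139]
wrist_force: [0.9, 0.0, 0.0]
width: 0.0517
finger_force: 0.0
```

Emit:
play_rows:
  translation:
    - [0, 0, -0.8]
    - [-0.6, 0.2, -0.7]
    - [-0.6, 0.2, 0]
    - [-0.6, 0.2, 0]
    - [0, 0, 0]
    - [0, 0, 0]
  twist:
    - [0, 0, 0]
    - [0, 0, 0]
    - [0, 0, 0]
    - [0, 0, 0]
    - [0, 0, 0]
    - [0, 0, 0]
  gripper: [1, 1, 1, 1, 1, 1]

```text
time: 37.4
tool_pos: [0.5324, -0.049, 0.4208]
ee_rot: [-3.141, -0.001, 3.139]
wrist_force: [-0.9, -0.9, 0.7]
width: 0.093
finger_force: 0.0
```

```bash
python3 -c "
from h import *
st();m=robot.camera_model('wrist');im=robot.snapshot('wrist');padfit(im,m);lids(im,m)
cv2.imwrite('pics/o8.png',ortho(im,m,.40,.62,-.17,.06,.08)[:,:,::-1])"
```

```text
t 37.4 p [ 0.5324 -0.049   0.4208] r [-3.141e+00 -1.000e-03  3.139e+00] w 0.093 F [-0.9 -0.9  0.7] q [-0.2   0.05  1.38 -0.    1.71 -1.77]
9 centre [ 0.5068 -0.0535] 57.82 maxres mm 0.17
pad 0 [ 0.5334 -0.0112]
pad 1 [ 0.4748 -0.0151]
pad 2 [ 0.4604 -0.0721]
pad 3 [ 0.5101 -0.1034]
pad 4 [ 0.5553 -0.0657]
lid 0.5085 -0.1028 [291, 187, 69, 70, 3827] centroid (np.float64(0.5092), np.float64(-0.1026))
lid 0.461 -0.072 [229, 282, 70, 65, 3603] centroid (np.float64(0.4625), np.float64(-0.0717))
```

View pics/o8.png

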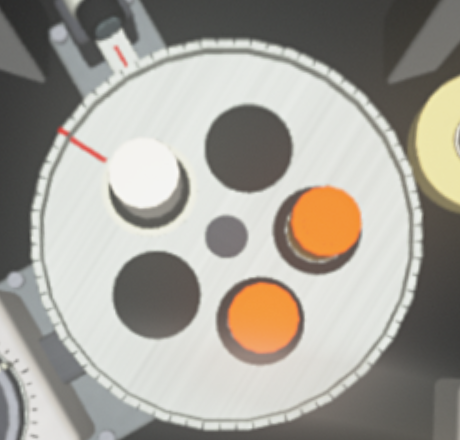

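Both orange cells and the white standard sit on their pads, and px (157,295) (pad 1) is free for the last sample.

Emit:
play_rows:
  translation:
    - [0.8, 0.6, 0]
    - [0.8, 0.8, 0]
    - [0.8, 0.8, 0]
    - [0.8, 0.8, 0]
    - [0.4, 0.8, 0]
    - [0, 0.8, 0]
    - [0, 0.8, 0]
    - [0, 0.8, 0]
  twist:
    - [0, 0, 0]
    - [0, 0, 0]
    - [0, 0, 0]
    - [0, 0, 0]
    - [0, 0, 0]
    - [0, 0, 0]
    - [0, 0, 0]
    - [0, 0, 0]
  gripper: [1, 1, 1, 1, 1, 1, 1, 1]

```text
time: 38.25
tool_pos: [0.3878, 0.1998, 0.4213]
ee_rot: [3.141, 0.001, 3.138]
wrist_force: [-0.0, 0.5, 0.6]
width: 0.094
finger_force: 0.0
```

Emit:
play_rows:
  translation:
    - [0, 0.8, 0]
    - [0, 0.4, 0]
    - [0, 0, 0]
    - [0, 0, 0]
    - [0, 0, 0]
  twist:
    - [0, 0, 0]
    - [0, 0, 0]
    - [0, 0, 0]
    - [0, 0, 0]
    - [0, 0, 0]
  gripper: [1, 1, 1, 1, 1]

```text
time: 38.75
tool_pos: [0.3891, 0.2463, 0.4209]
ee_rot: [-3.141, 0.0, 3.137]
wrist_force: [0.2, -0.9, -0.1]
width: 0.0942
finger_force: 0.0
```

```bash
python3 - <<'E'
from h import *
o=st();m=robot.camera_model('wrist');im=snap('wrist','w8.png')
lids(im,m,.032,(.3,.6,.15,.5))
print([(np.round(d['centre'],3).tolist(),round(d['score'],2)) for d in robot.spot_point('sample_1','wrist')])
E
```

```text
t 38.75 p [0.3891 0.2463 0.4209] r [-3.141  0.     3.137] w 0.0942 F [ 0.2 -0.9 -0.1] q [ 0.44 -0.12  1.54 -0.    1.72 -1.13]
lid 0.4705 0.2622 [438, 223, 75, 87, 4885] centroid (np.float64(0.4679), np.float64(0.2622))
[([0.471, 0.259, 0.001], 0.85), ([0.462, -0.069, 0.05], 0.79), ([0.511, -0.103, 0.045], 0.57)]
```

Emit:
play_rows:
  translation:
    - [-0.7, 0.13, 0]
    - [-0.7, 0.12, 0.3]
    - [-0.66, 0.12, 0.7]
    - [0, 0, 0.8]
    - [0, 0, 0.8]
    - [0, 0, 0.8]
    - [0, 0, 0.8]
    - [0, 0, 0.7]
  twist:
    - [0, 0, 0]
    - [0, 0, 0]
    - [0, 0, 0]
    - [0, 0, 0]
    - [0, 0, 0]
    - [0, 0, 0]
    - [0, 0, 0]
    - [0, 0, 0]
  gripper: [0.3, 0.3, 0.3, 0.3, 0.3, 0.3, 0.3, 0.3]

```text
time: 39.65
tool_pos: [0.4717, 0.2609, 0.2231]
ee_rot: [-3.141, -0.001, 3.137]
wrist_force: [0.5, -0.1, -0.7]
width: 0.0611
finger_force: 0.0
```

Emit:
play_rows:
  translation:
    - [0, 0, 0.4]
    - [0, 0, 0.04]
    - [0, 0, 0]
    - [0, 0, 0]
  twist:
    - [0, 0, 0]
    - [0, 0, 0]
    - [0, 0, 0]
    - [0, 0, 0]
  gripper: [0.3, 0.3, 0.3, 0.3]

```text
time: 40.05
tool_pos: [0.4724, 0.2619, 0.2087]
ee_rot: [3.14, 0.003, 3.138]
wrist_force: [-0.0, -0.6, 0.3]
width: 0.0608
finger_force: 0.0
```

Emit:
play_rows:
  translation:
    - [0.01, 0, 0.04]
    - [0, 0, 0]
    - [0, 0, 0]
    - [0, 0, 0]
    - [0, 0, 0]
    - [0, 0, 0]
    - [0, 0, 0]
    - [0, 0, 0]
  twist:
    - [0, 0, 0]
    - [0, 0, 0]
    - [0, 0, 0]
    - [0, 0, 0]
    - [0, 0, 0]
    - [0, 0, 0]
    - [0, 0, 0]
    - [0, 0, 0]
  gripper: [0.3, -1, -1, -1, -1, -1, -1, -1]

```text
time: 40.85
tool_pos: [0.4714, 0.262, 0.2055]
ee_rot: [3.142, 0.0, 3.139]
wrist_force: [0.4, 0.0, -0.3]
width: 0.0088
finger_force: 0.0
```

Emit:
play_rows:
  translation:
    - [0, 0, -0.3]
    - [0, 0, -0.7]
    - [0, 0, -0.8]
    - [0, 0, -0.8]
    - [0, 0, -0.8]
    - [0, -0.4, -0.8]
    - [0, -0.8, -0.8]
    - [0, -0.8, -0.3]
  twist:
    - [0, 0, 0]
    - [0, 0, 0]
    - [0, 0, 0]
    - [0, 0, 0]
    - [0, 0, 0]
    - [0, 0, 0]
    - [0, 0, 0]
    - [0, 0, 0]
  gripper: [-1, -1, -1, -1, -1, -1, -1, -1]

```text
time: 41.65
tool_pos: [0.4709, 0.1815, 0.4228]
ee_rot: [3.14, 0.008, 3.14]
wrist_force: [1.0, -0.3, 0.7]
width: 0.0007
finger_force: 0.0
```

Emit:
play_rows:
  translation:
    - [-0.09, -0.8, 0]
    - [0, -0.8, 0]
    - [0, -0.8, 0]
    - [0, -0.8, 0]
    - [0, -0.8, 0]
    - [0, -0.66, 0]
    - [0, -0.3, 0]
    - [0, 0, 0]
  twist:
    - [0, 0, 0]
    - [0, 0, 0]
    - [0, 0, 0]
    - [0, 0, 0]
    - [0, 0, 0]
    - [0, 0, 0]
    - [0, 0, 0]
    - [0, 0, 0]
  gripper: [-1, -1, -1, -1, -1, -1, -1, -1]

```text
time: 42.45
tool_pos: [0.4741, -0.0174, 0.4181]
ee_rot: [3.141, 0.001, 3.136]
wrist_force: [-0.1, 0.7, -0.5]
width: 0.0005
finger_force: 0.0
```

Emit:
play_rows:
  translation:
    - [0, 0, 0.3]
    - [0, 0, 0.7]
    - [0, 0, 0.7]
    - [0, 0, 0.7]
    - [0, 0, 0.7]
    - [0, 0, 0.4]
    - [0, 0, 0]
    - [0, 0, 0]
  twist:
    - [0, 0, -1]
    - [0, 0, -1]
    - [0, 0, -1]
    - [0, 0, -1]
    - [0, 0, -1]
    - [0, 0, 0]
    - [0, 0, 0]
    - [0, 0, 0]
  gripper: [-1, -1, -1, -1, -1, -1, -1, -1]

```text
time: 43.25
tool_pos: [0.4744, -0.0155, 0.278]
ee_rot: [3.141, 0.001, -2.643]
wrist_force: [-0.6, -0.1, -0.5]
width: 0.0004
finger_force: 0.0
```

```bash
python3 - <<'E'
from h import *
o=st();m=robot.camera_model('wrist');im=snap('wrist','w9.png')
p=o['tool_pos'];lids(im,m,p[2]-.175,(.41,.54,-.08,.05))
E
```

```text
t 43.25 p [ 0.4744 -0.0155  0.278 ] r [ 3.141e+00  1.000e-03 -2.643e+00] w 0.0004 F [-0.6 -0.1 -0.5] q [-0.15 -0.02  1.74  0.    1.43 -2.22]
lid 0.45 -0.067 [208, 144, 52, 60, 2608] centroid (np.float64(0.4531), np.float64(-0.0679))
```

The fingers closed on nothing, so the cell was evidently knocked aside just before. I go back and look for it.

Emit:
play_rows:
  translation:
    - [0, 0, -0.4]
    - [0, 0, -0.7]
    - [0, 0, -0.8]
    - [0, 0, -0.8]
    - [0, 0, -0.8]
    - [0, 0, 0]
    - [0.6, 0.6, 0]
    - [0.6, 0.8, 0]
  twist:
    - [0, 0, 1]
    - [0, 0, 1]
    - [0, 0, 1]
    - [0, 0, 1]
    - [0, 0, 1]
    - [0, 0, 0]
    - [0, 0, 0]
    - [0, 0, 0]
  gripper: [1, 1, 1, 1, 1, 1, 1, 1]

```text
time: 44.1
tool_pos: [0.426, 0.0396, 0.4177]
ee_rot: [3.141, 0.001, 3.137]
wrist_force: [0.7, 0.2, -0.0]
width: 0.0609
finger_force: 0.0
```

Emit:
play_rows:
  translation:
    - [0.5, 0.8, 0]
    - [0.4, 0.8, 0]
    - [0, 0.8, 0]
    - [0, 0.8, 0]
    - [0, 0.8, 0]
    - [0, 0.8, 0]
    - [0, 0, 0]
    - [0, 0, 0]
  twist:
    - [0, 0, 0]
    - [0, 0, 0]
    - [0, 0, 0]
    - [0, 0, 0]
    - [0, 0, 0]
    - [0, 0, 0]
    - [0, 0, 0]
    - [0, 0, 0]
  gripper: [1, 1, 1, 1, 1, 1, 1, 1]

```text
time: 44.9
tool_pos: [0.3906, 0.2321, 0.4174]
ee_rot: [-3.141, -0.0, 3.141]
wrist_force: [-0.3, 0.7, -0.0]
width: 0.0938
finger_force: 0.0
```

```bash
python3 - <<'E'
from h import *
o=st();m=robot.camera_model('wrist');im=snap('wrist','w10.png')
lids(im,m,.032,(.3,.62,.1,.5))
print([(np.round(d['centre'],3).tolist(),round(d['score'],2)) for d in robot.spot_point('sample_1','wrist')])
cv2.imwrite('pics/o10.png',ortho(im,m,.3,.6,.1,.45,.032)[:,:,::-1])
E
```

```text
t 44.9 p [0.3906 0.2321 0.4174] r [-3.141 -0.     3.141] w 0.0938 F [-0.3  0.7 -0. ] q [ 0.41 -0.13  1.56 -0.    1.71 -1.16]
lid 0.512 0.2702 [422, 180, 75, 91, 5175] centroid (np.float64(0.5082), np.float64(0.2699))
[([0.464, -0.069, 0.048], 0.91), ([0.508, -0.053, 0.0], 0.65), ([0.51, 0.267, 0.002], 0.56)]
```

View pics/o10.png

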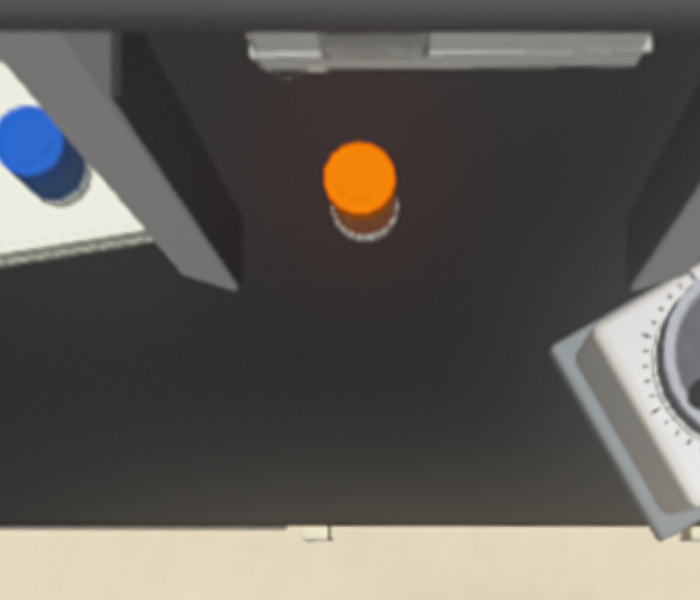

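The last sample now stands at px (360,178), i.e. about (0.511, 0.270), and is upright.

Emit:
play_rows:
  translation:
    - [-0.7, 0.23, 0]
    - [-0.8, 0.24, 0]
    - [-0.8, 0.23, 0.3]
    - [-0.75, 0.23, 0.7]
    - [0, 0, 0.8]
    - [0, 0, 0.8]
    - [0, 0, 0.8]
    - [0, 0, 0.8]
  twist:
    - [0, 0, 0]
    - [0, 0, 0]
    - [0, 0, 0]
    - [0, 0, 0]
    - [0, 0, 0]
    - [0, 0, 0]
    - [0, 0, 0]
    - [0, 0, 0]
  gripper: [0.3, 0.3, 0.3, 0.3, 0.3, 0.3, 0.3, 0.3]

```text
time: 45.8
tool_pos: [0.5134, 0.2671, 0.2485]
ee_rot: [-3.142, 0.0, 3.137]
wrist_force: [-0.2, -0.2, 0.0]
width: 0.0612
finger_force: 0.0
```

Emit:
play_rows:
  translation:
    - [0, 0, 0.6]
    - [0, 0, 0.4]
    - [0, 0, 0]
    - [0, 0, 0]
    - [0, 0, 0]
  twist:
    - [0, 0, 0]
    - [0, 0, 0]
    - [0, 0, 0]
    - [0, 0, 0]
    - [0, 0, 0]
  gripper: [0.3, 0.3, 0.3, 0.3, 0.3]

```text
time: 46.3
tool_pos: [0.5137, 0.2683, 0.2113]
ee_rot: [3.14, 0.003, 3.138]
wrist_force: [0.4, -0.2, 0.2]
width: 0.0611
finger_force: 0.0
```

Emit:
play_rows:
  translation:
    - [0, 0, 0]
    - [0, 0, 0]
    - [0, 0, 0]
    - [0, 0, 0]
    - [0, 0, 0]
    - [0, 0, 0]
  twist:
    - [0, 0, 0]
    - [0, 0, 0]
    - [0, 0, 0]
    - [0, 0, 0]
    - [0, 0, 0]
    - [0, 0, 0]
  gripper: [-1, -1, -1, -1, -1, -1]

```text
time: 46.9
tool_pos: [0.5131, 0.2688, 0.21]
ee_rot: [3.141, 0.001, 3.139]
wrist_force: [-0.4, 0.1, 3.0]
width: 0.0354
finger_force: 30.0
```

Emit:
play_rows:
  translation:
    - [0, 0, -0.3]
    - [0, 0, -0.7]
    - [0, 0, -0.8]
    - [0, 0, -0.8]
    - [0, 0, -0.8]
    - [0.3, -0.4, -0.8]
    - [0.3, -0.8, -0.8]
    - [0.33, -0.8, -0.2]
  twist:
    - [0, 0, 0]
    - [0, 0, 0]
    - [0, 0, 0]
    - [0, 0, 0]
    - [0, 0, 0]
    - [0, 0, 0]
    - [0, 0, 0]
    - [0, 0, 0]
  gripper: [-1, -1, -1, -1, -1, -1, -1, -1]

```text
time: 47.7
tool_pos: [0.4752, 0.1883, 0.4226]
ee_rot: [3.14, 0.008, 3.14]
wrist_force: [-0.2, -1.0, -0.5]
width: 0.0357
finger_force: 30.0
```

Emit:
play_rows:
  translation:
    - [0, -0.8, 0]
    - [0, -0.8, 0]
    - [0, -0.8, 0]
    - [0, -0.8, 0]
    - [0, -0.8, 0]
    - [0, -0.73, 0]
    - [0, -0.4, 0]
    - [0, 0, 0]
  twist:
    - [0, 0, 0]
    - [0, 0, 0]
    - [0, 0, 0]
    - [0, 0, 0]
    - [0, 0, 0]
    - [0, 0, 0]
    - [0, 0, 0]
    - [0, 0, 0]
  gripper: [-1, -1, -1, -1, -1, -1, -1, -1]

```text
time: 48.5
tool_pos: [0.4747, -0.0181, 0.4178]
ee_rot: [-3.141, 0.0, 3.135]
wrist_force: [-0.3, 0.6, -0.8]
width: 0.0354
finger_force: 30.0
```

Emit:
play_rows:
  translation:
    - [0, 0, 0.3]
    - [0, 0, 0.7]
    - [0, 0, 0.7]
    - [0, 0, 0.7]
    - [0, 0, 0.7]
    - [0, 0, 0.4]
    - [0, 0, 0]
    - [0, 0, 0]
  twist:
    - [0, 0, -1]
    - [0, 0, -1]
    - [0, 0, -1]
    - [0, 0, -1]
    - [0, 0, -1]
    - [0, 0, 0]
    - [0, 0, 0]
    - [0, 0, 0]
  gripper: [-1, -1, -1, -1, -1, -1, -1, -1]

```text
time: 49.3
tool_pos: [0.4751, -0.0158, 0.278]
ee_rot: [3.141, 0.0, -2.644]
wrist_force: [0.5, -0.5, 0.2]
width: 0.0354
finger_force: 30.0
```

```bash
python3 - <<'E'
from h import *
o=st();m=robot.camera_model('wrist');im=snap('wrist','w11.png')
p=o['tool_pos'];print(blob(im,m,(6,150,100),(20,255,255),p[2]-.178,(.43,.53,-.06,.04)))
print(np.round(-cv2.Rodrigues(np.array(m['rvec']))[0].T@np.array(m['tvec']).ravel(),3))
E
```

```text
t 49.3 p [ 0.4751 -0.0158  0.278 ] r [ 3.141  0.    -2.644] w 0.0354 F [ 0.5 -0.5  0.2] q [-0.15 -0.02  1.73  0.    1.43 -2.22]
[(np.float64(0.4725), np.float64(-0.0168), [78, 78, 71, 74, 4093])]
[ 0.406 -0.053  0.258]
```

Emit:
play_rows:
  translation:
    - [-0.05, 0, 0.14]
    - [0, 0, 0.12]
    - [0, 0, 0.1]
    - [0, 0, 0.08]
    - [0, 0, 0.05]
    - [0, 0, 0]
    - [0, 0, 0]
  twist:
    - [0, 0, 0]
    - [0, 0, 0]
    - [0, 0, 0]
    - [0, 0, 0]
    - [0, 0, 0]
    - [0, 0, 0]
    - [0, 0, 0]
  gripper: [-1, -1, -1, -1, -1, -1, -1]

```text
time: 50.05
tool_pos: [0.4768, -0.0155, 0.2579]
ee_rot: [-3.142, 0.0, -2.644]
wrist_force: [0.3, -0.7, 0.5]
width: 0.0354
finger_force: 30.0
```

Emit:
play_rows:
  translation:
    - [0, 0, 0.03]
    - [0, 0, 0]
    - [0, 0, 0]
    - [0, 0, 0]
    - [0, 0, -0.3]
    - [0, 0, -0.8]
    - [0, 0, -0.8]
    - [0, 0, -0.8]
  twist:
    - [0, 0, 0]
    - [0, 0, 0]
    - [0, 0, 0]
    - [0, 0, 0]
    - [0, 0, 0]
    - [0, 0, 0]
    - [0, 0, 0]
    - [0, 0, 0]
  gripper: [-1, -1, 0.2, 0.2, 0.2, 0.2, 0.2, 0.2]

```text
time: 50.85
tool_pos: [0.4766, -0.0155, 0.3664]
ee_rot: [-3.141, 0.0, -2.644]
wrist_force: [1.2, -0.1, 0.3]
width: 0.0566
finger_force: 0.0
```

Emit:
play_rows:
  translation:
    - [0, 0, -0.8]
    - [0, 0, -0.6]
    - [0, 0, 0]
    - [0, 0, 0]
    - [0, 0, 0]
    - [-0.7, -0.4, 0]
    - [-0.7, -0.4, 0]
    - [0, 0, 0]
  twist:
    - [0, 0, 1]
    - [0, 0, 1]
    - [0, 0, 1]
    - [0, 0, 1]
    - [0, 0, 1]
    - [0, 0, 0]
    - [0, 0, 0]
    - [0, 0, 0]
  gripper: [1, 1, 1, 1, 1, 1, 1, 1]

```text
time: 51.65
tool_pos: [0.5346, -0.0491, 0.42]
ee_rot: [-3.141, -0.0, 3.137]
wrist_force: [0.2, 0.0, 0.4]
width: 0.0944
finger_force: 0.0
```

```bash
python3 -c "
from h import *
st();m=robot.camera_model('wrist');im=robot.snapshot('wrist');np.save('w12.npy',im);import pickle;pickle.dump(m,open('w12.pkl','wb'))
padfit(im,m);lids(im,m)
print('white',blob(im,m,(0,0,225),(180,20,255),.08,(.50,.57,-.05,.03)))
cv2.imwrite('pics/o12.png',cv2.resize(ortho(im,m,.34,.64,-.18,.18,.08),(720,600))[:,:,::-1])"
```

```text
t 51.65 p [ 0.5346 -0.0491  0.42  ] r [-3.141 -0.     3.137] w 0.0944 F [0.2 0.  0.4] q [-0.2   0.06  1.37 -0.    1.71 -1.76]
5 centre [ 0.5067 -0.0536] 58.02 maxres mm 0.11
pad 0 [ 0.5332 -0.0112]
pad 1 [ 0.4746 -0.0153]
pad 2 [ 0.4604 -0.0724]
pad 3 [ 0.5103 -0.1035]
pad 4 [ 0.5553 -0.0657]
lid 0.5085 -0.1028 [291, 187, 69, 70, 3821] centroid (np.float64(0.5093), np.float64(-0.1027))
lid 0.475 -0.0158 [116, 254, 71, 70, 3841] centroid (np.float64(0.4756), np.float64(-0.0157))
lid 0.4605 -0.072 [229, 283, 70, 60, 3374] centroid (np.float64(0.4634), np.float64(-0.0718))
white [(np.float64(0.5355), np.float64(-0.0091), [0, 0, 160, 140, 17307])]
```

View pics/o12.png

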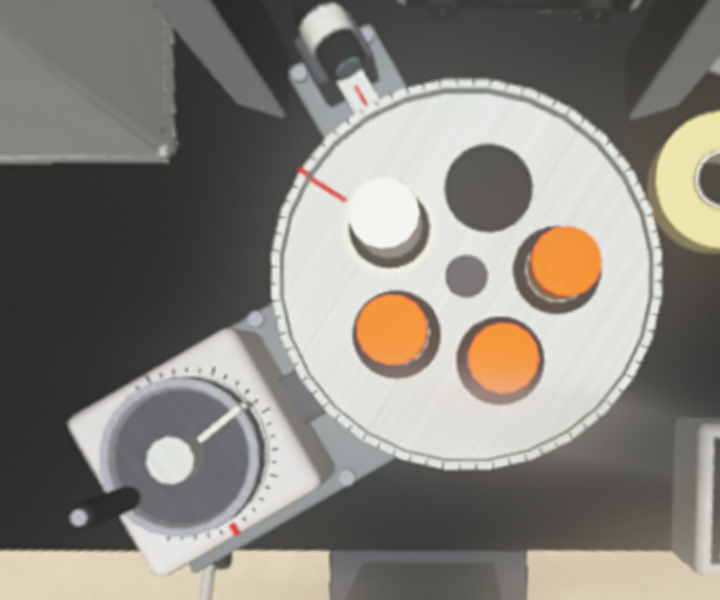

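All three samples and the white standard are in place: px (565,262), (393,328), (503,358) and (385,213). Now the fader.

Emit:
play_rows:
  translation:
    - [0.5, -0.8, 0]
    - [0.5, -0.8, 0]
    - [0.5, -0.8, 0]
    - [0.5, -0.8, 0]
    - [0.5, -0.8, 0]
    - [0.4, -0.8, 0]
    - [0, -0.8, 0]
    - [0, -0.2, 0]
  twist:
    - [0, 0, 0]
    - [0, 0, 0]
    - [0, 0, 0]
    - [0, 0, 0]
    - [0, 0, 0]
    - [0, 0, 0]
    - [0, 0, 0]
    - [0, 0, 0]
  gripper: [0, 0, 0, 0, 0, 0, 0, 0]

```text
time: 52.5
tool_pos: [0.4148, -0.2809, 0.4212]
ee_rot: [-3.141, 0.0, 3.136]
wrist_force: [0.3, 1.5, -0.6]
width: 0.047
finger_force: 0.0
```

Emit:
play_rows:
  translation:
    - [0, 0, 0]
    - [0, 0, 0]
  twist:
    - [0, 0, 0]
    - [0, 0, 0]
  gripper: [0, 0]

```text
time: 52.7
tool_pos: [0.4161, -0.2782, 0.4209]
ee_rot: [3.141, 0.0, 3.14]
wrist_force: [-0.2, 0.4, -0.3]
width: 0.0472
finger_force: 0.0
```

```bash
python3 -c "
from h import *
st();m=robot.camera_model('wrist');im=snap('wrist','w13.png');np.save('w13.npy',im);import pickle;pickle.dump(m,open('w13.pkl','wb'))
for n in ['lamp_box','fader_top','tab_mark']:print(n,[(np.round(d['centre'],4).tolist(),round(d['score'],2)) for d in robot.spot_point(n,'wrist')])
o1=ortho(im,m,.31,.45,-.39,-.17,.077,.0004);o2=ortho(im,m,.31,.45,-.39,-.17,.053,.0004)
cv2.imwrite('pics/o13.png',np.vstack([o1,o2])[:,:,::-1]);print(o1.shape)"
```

```text
t 52.7 p [ 0.4161 -0.2782  0.4209] r [3.141 0.    3.14 ] w 0.0472 F [-0.2  0.4 -0.3] q [-0.7  -0.03  1.46  0.    1.71 -2.27]
lamp_box [([0.3795, -0.2676, 0.0027], 0.66)]
fader_top [([0.3758, -0.3254, 0.0746], 0.89)]
tab_mark [([0.3606, -0.2751, 0.0499], 0.59), ([0.3778, -0.3246, 0.0758], 0.3)]
(350, 550, 3)
```

View pics/o13.png

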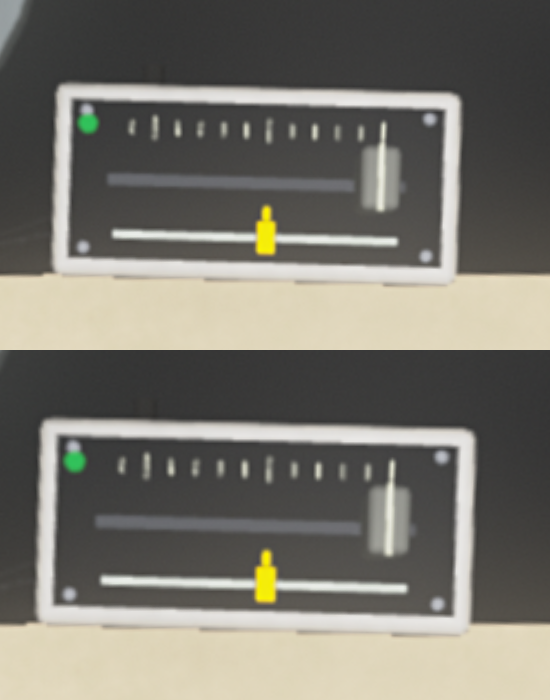

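Tab tip at px (265,550) and fader line at (381,178 in the upper view): the fader is at y≈-0.322 and must go to -0.276.

Emit:
play_rows:
  translation:
    - [0.45, -0.56, 0]
    - [0.46, -0.57, 0.4]
    - [0, 0, 0.8]
    - [0, 0, 0.8]
    - [0, 0, 0.8]
    - [0, 0, 0.7]
    - [0, 0, 0.4]
    - [0, 0, 0]
  twist:
    - [0, 0, 0]
    - [0, 0, 0]
    - [0, 0, 0]
    - [0, 0, 0]
    - [0, 0, 0]
    - [0, 0, 0]
    - [0, 0, 0]
    - [0, 0, 0]
  gripper: [0, 0, 0, 0, 0, 0, 0, 0]

```text
time: 53.7
tool_pos: [0.379, -0.323, 0.2617]
ee_rot: [3.137, -0.004, 3.14]
wrist_force: [-0.7, -1.1, 0.5]
width: 0.047
finger_force: 0.0
```

Emit:
play_rows:
  translation:
    - [0, 0, 0.1]
    - [0, 0, 0]
    - [0, 0, 0]
  twist:
    - [0, 0, 0]
    - [0, 0, 0]
    - [0, 0, 0]
  gripper: [0, 0, 0]

```text
time: 54.0
tool_pos: [0.3799, -0.3246, 0.262]
ee_rot: [-3.14, 0.002, 3.139]
wrist_force: [0.4, 0.0, 0.2]
width: 0.0469
finger_force: 0.0
```

Emit:
play_rows:
  translation:
    - [0, 0, 0]
    - [0, 0, 0]
    - [0, 0, 0]
    - [0, 0, 0]
    - [0, 0, 0]
  twist:
    - [0, 0, 0]
    - [0, 0, 0]
    - [0, 0, 0]
    - [0, 0, 0]
    - [0, 0, 0]
  gripper: [-1, -1, -1, -1, -1]

```text
time: 54.5
tool_pos: [0.3795, -0.3244, 0.2608]
ee_rot: [3.141, 0.0, 3.138]
wrist_force: [0.6, 0.9, 0.2]
width: 0.0156
finger_force: 29.9
```

Emit:
play_rows:
  translation:
    - [0, 0.2, 0]
    - [-0.01, 0.3, 0]
    - [-0.01, 0.3, 0]
    - [0, 0.25, 0]
    - [0, 0.1, 0]
    - [0, 0, 0]
    - [0, 0, 0]
    - [0, 0, 0]
  twist:
    - [0, 0, 0]
    - [0, 0, 0]
    - [0, 0, 0]
    - [0, 0, 0]
    - [0, 0, 0]
    - [0, 0, 0]
    - [0, 0, 0]
    - [0, 0, 0]
  gripper: [-1, -1, -1, -1, -1, -1, -1, -1]

```text
time: 55.3
tool_pos: [0.3806, -0.2783, 0.2608]
ee_rot: [3.141, 0.001, 3.139]
wrist_force: [1.0, 1.5, 1.0]
width: 0.0156
finger_force: 30.0
```

```bash
python3 -c "
from h import *
st()"
```

```text
t 55.3 p [ 0.3806 -0.2783  0.2608] r [3.141e+00 1.000e-03 3.139e+00] w 0.0156 F [1.  1.5 1. ] q [-0.75 -0.01  1.76  0.    1.39 -2.32]
```

Exactly there. Release, rise and check.

Emit:
play_rows:
  translation:
    - [0, 0, 0]
    - [0, 0, 0]
    - [0, 0, 0]
    - [0, 0, -0.4]
    - [0, 0, -0.8]
    - [0, 0, -0.8]
    - [0, 0, -0.8]
    - [0, 0, -0.8]
  twist:
    - [0, 0, 0]
    - [0, 0, 0]
    - [0, 0, 0]
    - [0, 0, 0]
    - [0, 0, 0]
    - [0, 0, 0]
    - [0, 0, 0]
    - [0, 0, 0]
  gripper: [-0.3, -0.3, -0.3, -0.3, -0.3, -0.3, -0.3, -0.3]

```text
time: 56.1
tool_pos: [0.3801, -0.2785, 0.4057]
ee_rot: [-3.142, -0.001, 3.139]
wrist_force: [-0.1, -0.3, -0.2]
width: 0.033
finger_force: 0.0
```

Emit:
play_rows:
  translation:
    - [-0.7, 0, -0.4]
    - [0, 0, 0]
    - [0, 0, 0]
    - [0, 0, 0]
  twist:
    - [0, 0, 0]
    - [0, 0, 0]
    - [0, 0, 0]
    - [0, 0, 0]
  gripper: [0, 0, 0, 0]

```text
time: 56.5
tool_pos: [0.4078, -0.2785, 0.4189]
ee_rot: [3.14, -0.003, 3.139]
wrist_force: [0.1, -0.7, -0.6]
width: 0.0469
finger_force: 0.0
```

```bash
python3 - <<'E'
from h import *
st();m=robot.camera_model('wrist');im=robot.snapshot('wrist')
box=(.31,.45,-.39,-.17)
o=ortho(im,m,*box,.053,.0004);h=cv2.cvtColor(o,cv2.COLOR_RGB2HSV);mk=cv2.inRange(h,(22,150,150),(35,255,255));r,c=np.nonzero(mk);print('tab y',-.17-c.mean()*.0004,'x',.45-r.mean()*.0004,len(r), 'tip rows',.45-r.min()*.0004)
o=ortho(im,m,.36,.40,-.31,-.24,.077,.0004);g=cv2.cvtColor(o,cv2.COLOR_RGB2GRAY);mk=(g>200);r,c=np.nonzero(mk);print('line y',-.24-c.mean()*.0004,'x',.40-r.mean()*.0004,len(r),np.ptp(c))
mk=(g>110);r,c=np.nonzero(mk[:, :]);print('grip y',-.24-(c.min()+c.max())/2*.0004,len(r))
o1=ortho(im,m,*box,.077,.0004);o2=ortho(im,m,*box,.053,.0004);cv2.imwrite('pics/o14.png',np.vstack([o1,o2])[:,:,::-1])
E
```

```text
t 56.5 p [ 0.4078 -0.2785  0.4189] r [ 3.140e+00 -3.000e-03  3.139e+00] w 0.0469 F [ 0.1 -0.7 -0.6] q [-0.71 -0.04  1.47 -0.    1.71 -2.28]
tab y -0.2761018094089264 x 0.3575430639324487 829 tip rows 0.36760000000000004
line y -0.2767708609271523 x 0.3776185430463576 453 12
grip y -0.273 3094
```

View pics/o14.png

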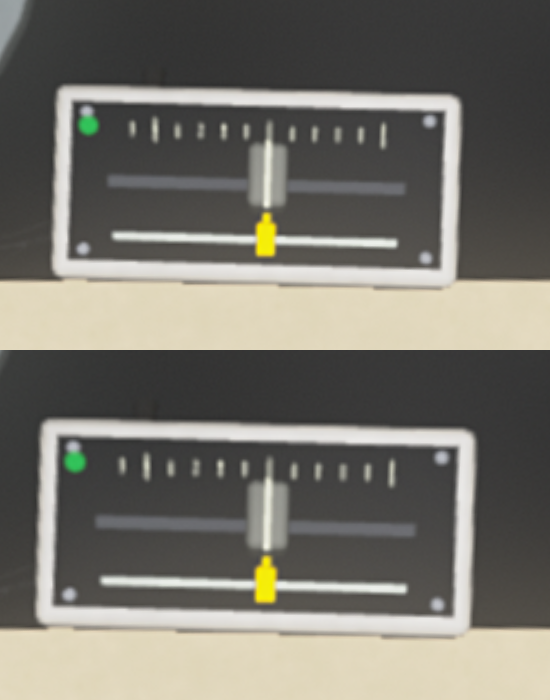

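The fader line lies level with the tab (px (267,178) against (265,235)). Next, the handwheel: go over the crank.

Emit:
play_rows:
  translation:
    - [0.4, 0.5, 0]
    - [0, 0.8, 0]
    - [0, 0.8, 0]
    - [0, 0.8, 0]
    - [0, 0.8, 0]
    - [0, 0.8, 0]
    - [0, 0.8, 0]
    - [0, 0.8, 0]
  twist:
    - [0, 0, 0]
    - [0, 0, 0]
    - [0, 0, 0]
    - [0, 0, 0]
    - [0, 0, 0]
    - [0, 0, 0]
    - [0, 0, 0]
    - [0, 0, 0]
  gripper: [0, 0, 0, 0, 0, 0, 0, 0]

```text
time: 57.35
tool_pos: [0.3922, -0.0335, 0.4195]
ee_rot: [3.141, -0.002, 3.138]
wrist_force: [0.2, 0.1, -0.4]
width: 0.047
finger_force: 0.0
```

Emit:
play_rows:
  translation:
    - [0, 0.8, 0]
    - [0, 0.8, 0]
    - [0, 0.8, 0]
    - [0, 0.6, 0]
    - [0, 0.34, 0]
    - [0, 0, 0]
    - [0, 0, 0]
    - [0, 0, 0]
  twist:
    - [0, 0, 0]
    - [0, 0, 0]
    - [0, 0, 0]
    - [0, 0, 0]
    - [0, 0, 0]
    - [0, 0, 0]
    - [0, 0, 0]
    - [0, 0, 0]
  gripper: [0, 0, 0, 0, 0, 0, 0, 0]

```text
time: 58.15
tool_pos: [0.3933, 0.0983, 0.4202]
ee_rot: [-3.141, -0.001, 3.138]
wrist_force: [-0.4, -0.1, -0.5]
width: 0.0469
finger_force: 0.0
```

```bash
cat > wh.py <<'E'
from h import *
def wheel(im,m,c0=(.411,.091)):
    "angles: red mark on gearbox, white line"
    b=(.34,.48,.02,.16);s=.0003
    def pts(z,f,rmin,rmax):
        o=ortho(im,m,*b,z,s);h=cv2.cvtColor(o,cv2.COLOR_RGB2HSV);mk=f(h);r,c=np.nonzero(mk);x=b[1]-r*s;y=b[3]-c*s
        d=np.hypot(x-c0[0],y-c0[1]);k=(d>rmin)&(d<rmax);return np.c_[x,y][k]
    red=pts(.062,lambda h:(cv2.inRange(h,(0,130,90),(8,255,255))|cv2.inRange(h,(172,130,90),(180,255,255))),.038,.055)
    wh=pts(.074,lambda h:cv2.inRange(h,(0,0,175),(180,45,255)),.018,.035)
    if len(red):R0=red.mean(0);print('red',R0.round(4),len(red),'ang',np.degrees(np.arctan2(*(R0-c0)[::-1])).round(1))
    if len(wh)>20:
        # biggest cluster by angle
        mkimg=np.zeros((int((b[1]-b[0])/s)+2,int((b[3]-b[2])/s)+2),np.uint8)
        mkimg[((b[1]-wh[:,0])/s+.5).astype(int),((b[3]-wh[:,1])/s+.5).astype(int)]=1
        n,l,st_,cc=cv2.connectedComponentsWithStats(mkimg)
        for i in range(1,n):
            if st_[i,4]>60:
                r,c=np.nonzero(l==i);p=np.c_[b[1]-r*s,b[3]-c*s];q=p.mean(0);u,sv,v=np.linalg.svd(p-q,full_matrices=False);dv=v[0]
                if dv@(q-c0)<0:dv=-dv
                perp=lambda P:dv[0]*(P[1]-q[1])-dv[1]*(P[0]-q[0])
                print('line',q.round(4),st_[i,4],'dir',np.degrees(np.arctan2(dv[1],dv[0])).round(1),'ang about c0',np.degrees(np.arctan2(*(q-c0)[::-1])).round(1),'elong',(sv[0]/sv[1]).round(1),'c0 perp mm',(perp(np.array(c0))*1e3).round(2))
if __name__=='__main__':
    import pickle
    for k in ('w1','w12'):wheel(np.load(k+'.npy'),pickle.load(open(k+'.pkl','rb')))
E
python3 wh.py; python3 - <<'E'
from wh import *
st();m=robot.camera_model('wrist');im=robot.snapshot('wrist');wheel(im,m)
for n in ['crank_top','wheel_axis']:print(n,[(np.round(d['centre'],4).tolist(),round(d['score'],2)) for d in robot.spot_point(n,'wrist')])
# rim of wheel: fit circle by Hough on plane .074
o=ortho(im,m,.34,.48,.02,.16,.074,.0003);g=cv2.medianBlur(cv2.cvtColor(o,cv2.COLOR_RGB2GRAY),5)
c=cv2.HoughCircles(g,cv2.HOUGH_GRADIENT,1.5,50,param1=100,param2=30,minRadius=128,maxRadius=145)
if c is not None:
    for q in c[0][:3]:print('circ',(.48-q[1]*.0003).round(4),(.16-q[0]*.0003).round(4),q[2]*.3)
E
```

```text
red [0.3709 0.069 ] 142 ang -151.3
line [0.4249 0.0669] 1183 dir 27.4 ang about c0 -60.0 elong 2.1 c0 perp mm 27.8
line [0.4039 0.1076] 169 dir -157.7 ang about c0 113.2 elong 5.6 c0 perp mm 18.11
red [0.3709 0.0691] 157 ang -151.3
line [0.4243 0.0666] 1215 dir 26.2 ang about c0 -61.3 elong 2.2 c0 perp mm 27.74
line [0.4065 0.1085] 139 dir -166.5 ang about c0 104.4 elong 6.1 c0 perp mm 18.1
t 58.15 p [0.3933 0.0983 0.4202] r [-3.141e+00 -1.000e-03  3.138e+00] w 0.0469 F [-0.4 -0.1 -0.5] q [ 0.11 -0.24  1.65 -0.    1.74 -1.46]
red [0.3708 0.0689] 140 ang -151.2
line [0.429  0.0714] 736 dir -51.3 ang about c0 -47.5 elong 4.4 c0 perp mm -1.77
line [0.4035 0.1197] 423 dir 44.0 ang about c0 104.7 elong 1.0 c0 perp mm -25.82
crank_top [([0.3899, 0.1128, 0.1193], 0.7)]
wheel_axis [([0.4121, 0.0916, 0.0752], 0.69)]
circ 0.4091 0.0923 40.245
```

Emit:
play_rows:
  translation:
    - [0.03, 0.43, 0]
    - [0, 0, 0.5]
    - [0, 0, 0.7]
    - [0, 0, 0.7]
    - [0, 0, 0.7]
    - [0, 0, 0.43]
    - [0, 0, 0.2]
    - [0, 0, 0]
  twist:
    - [0, 0, 0]
    - [0, 0, 0]
    - [0, 0, 0]
    - [0, 0, 0]
    - [0, 0, 0]
    - [0, 0, 0]
    - [0, 0, 0]
    - [0, 0, 0]
  gripper: [0, 0, 0, 0, 0, 0, 0, 0]

```text
time: 59.1
tool_pos: [0.3921, 0.116, 0.2905]
ee_rot: [-3.141, -0.002, 3.138]
wrist_force: [0.6, 0.8, -0.2]
width: 0.0468
finger_force: 0.0
```

Emit:
play_rows:
  translation:
    - [0, 0, 0]
    - [0, 0, 0]
    - [0, 0, 0]
    - [0, 0, 0]
    - [0, 0, 0]
    - [0, 0, 0]
    - [0, 0, 0]
  twist:
    - [0, 0, 0]
    - [0, 0, 0]
    - [0, 0, 0]
    - [0, 0, 0]
    - [0, 0, 0]
    - [0, 0, 0]
    - [0, 0, 0]
  gripper: [0, -1, -1, -1, -1, -1, -1]

```text
time: 59.8
tool_pos: [0.3924, 0.1162, 0.2918]
ee_rot: [-3.141, 0.001, 3.139]
wrist_force: [0.6, -1.4, 0.9]
width: 0.0127
finger_force: 30.0
```

```bash
python3 - <<'E'
from h import *
o=st();p=o['tool_pos'][:2];C=np.array([.4122,.0908])
a0=np.arctan2(*(p-C)[::-1]);print('angle now',np.degrees(a0),'r',np.linalg.norm(p-C))
th=np.linspace(np.radians(128),np.radians(-60),25);P=C+.032*np.c_[np.cos(th),np.sin(th)];d=np.diff(P,axis=0)/.04
print([[round(-x,2),round(y,2),0] for x,y in d]);print((-d[:,0].round(2).sum(),d[:,1].round(2).sum()), (P[-1]-P[0])/.04)
E
```

```text
t 59.8 p [0.3924 0.1162 0.2918] r [-3.141e+00  1.000e-03  3.139e+00] w 0.0127 F [ 0.6 -1.4  0.9] q [ 0.15 -0.18  1.86 -0.    1.47 -1.42]
angle now 127.95506770304074 r 0.03215417178238609
[[np.float64(-0.09), np.float64(0.06), 0], [np.float64(-0.1), np.float64(0.05), 0], [np.float64(-0.1), np.float64(0.03), 0], [np.float64(-0.11), np.float64(0.02), 0], [np.float64(-0.11), np.float64(0.01), 0], [np.float64(-0.11), np.float64(-0.01), 0], [np.float64(-0.11), np.float64(-0.02), 0], [np.float64(-0.1), np.float64(-0.04), 0], [np.float64(-0.1), np.float64(-0.05), 0], [np.float64(-0.09), np.float64(-0.06), 0], [np.float64(-0.08), np.float64(-0.08), 0], [np.float64(-0.07), np.float64(-0.09), 0], [np.float64(-0.05), np.float64(-0.09), 0], [np.float64(-0.04), np.float64(-0.1), 0], [np.float64(-0.03), np.float64(-0.11), 0], [np.float64(-0.01), np.float64(-0.11), 0], [np.float64(0.0), np.float64(-0.11), 0], [np.float64(0.02), np.float64(-0.11), 0], [np.float64(0.03), np.float64(-0.1), 0], [np.float64(0.05), np.float64(-0.1), 0], [np.float64(0.06), np.float64(-0.09), 0], [np.float64(0.07), np.float64(-0.08), 0], [np.float64(0.08), np.float64(-0.07), 0], [np.float64(0.09), np.float64(-0.06), 0]]
(np.float64(-0.9), np.float64(-1.31)) [ 0.89252918 -1.32322893]
```

Crank gripped, and it fits the model (r = 32.2 mm). Winding clockwise, the first third.

Emit:
play_rows:
  translation:
    - [-0.09, 0.06, 0]
    - [-0.1, 0.05, 0]
    - [-0.1, 0.03, 0]
    - [-0.11, 0.02, 0]
    - [-0.11, 0.01, 0]
    - [-0.11, -0.01, 0]
    - [-0.11, -0.02, 0]
    - [-0.1, -0.04, 0]
  twist:
    - [0, 0, 0]
    - [0, 0, 0]
    - [0, 0, 0]
    - [0, 0, 0]
    - [0, 0, 0]
    - [0, 0, 0]
    - [0, 0, 0]
    - [0, 0, 0]
  gripper: [-1, -1, -1, -1, -1, -1, -1, -1]

```text
time: 60.6
tool_pos: [0.4255, 0.1204, 0.2916]
ee_rot: [3.141, -0.002, 3.139]
wrist_force: [-5.4, -2.4, 6.5]
width: 0.0123
finger_force: 30.0
```

Emit:
play_rows:
  translation:
    - [0, 0, 0]
    - [0, 0, 0]
  twist:
    - [0, 0, 0]
    - [0, 0, 0]
  gripper: [-1, -1]

```text
time: 60.8
tool_pos: [0.4258, 0.1202, 0.2917]
ee_rot: [-3.141, -0.001, 3.139]
wrist_force: [-3.6, -3.1, 5.6]
width: 0.012
finger_force: 30.0
```

Emit:
play_rows:
  translation:
    - [-0.1, -0.05, 0]
    - [-0.09, -0.06, 0]
    - [-0.08, -0.08, 0]
    - [-0.07, -0.09, 0]
    - [-0.05, -0.09, 0]
    - [-0.04, -0.1, 0]
    - [-0.03, -0.11, 0]
    - [-0.01, -0.11, 0]
  twist:
    - [0, 0, 0]
    - [0, 0, 0]
    - [0, 0, 0]
    - [0, 0, 0]
    - [0, 0, 0]
    - [0, 0, 0]
    - [0, 0, 0]
    - [0, 0, 0]
  gripper: [-1, -1, -1, -1, -1, -1, -1, -1]

```text
time: 61.6
tool_pos: [0.4444, 0.094, 0.2917]
ee_rot: [3.136, -0.001, 3.14]
wrist_force: [-3.9, 3.8, 4.6]
width: 0.0123
finger_force: 30.0
```

Emit:
play_rows:
  translation:
    - [0, 0, 0]
    - [0, 0, 0]
  twist:
    - [0, 0, 0]
    - [0, 0, 0]
  gripper: [-1, -1]

```text
time: 61.8
tool_pos: [0.4444, 0.0935, 0.2917]
ee_rot: [3.139, 0.0, 3.139]
wrist_force: [-3.3, 2.8, 4.8]
width: 0.0122
finger_force: 30.0
```

Emit:
play_rows:
  translation:
    - [0, -0.11, 0]
    - [0.02, -0.11, 0]
    - [0.03, -0.1, 0]
    - [0.05, -0.1, 0]
    - [0.06, -0.09, 0]
    - [0.07, -0.08, 0]
    - [0.08, -0.07, 0]
    - [0.09, -0.06, 0]
  twist:
    - [0, 0, 0]
    - [0, 0, 0]
    - [0, 0, 0]
    - [0, 0, 0]
    - [0, 0, 0]
    - [0, 0, 0]
    - [0, 0, 0]
    - [0, 0, 0]
  gripper: [-1, -1, -1, -1, -1, -1, -1, -1]

```text
time: 62.6
tool_pos: [0.4283, 0.0634, 0.2917]
ee_rot: [-3.141, 0.002, 3.139]
wrist_force: [3.0, 3.3, 2.4]
width: 0.0123
finger_force: 30.0
```

Emit:
play_rows:
  translation:
    - [0, 0, 0]
    - [0, 0, 0]
    - [0, 0, 0]
  twist:
    - [0, 0, 0]
    - [0, 0, 0]
    - [0, 0, 0]
  gripper: [-1, -1, -1]

```text
time: 62.9
tool_pos: [0.4281, 0.0634, 0.2917]
ee_rot: [-3.14, -0.0, 3.139]
wrist_force: [1.0, -0.4, 4.7]
width: 0.0124
finger_force: 30.0
```

```bash
python3 - <<'E'
from wh import *
o=st();p=o['tool_pos'][:2]
# circle fit of crank points (r=.032)
from scipy.optimize import least_squares
Q=np.array([[.3924,.1162],[.4258,.1202],[.4444,.0935],p])
r=least_squares(lambda v:np.hypot(*(Q-v).T)-.032,[.4122,.0908]);C=r.x;print('C',C,r.fun*1e3,'angle',np.degrees(np.arctan2(*(p-C)[::-1])))
m=robot.camera_model('wrist');im=robot.snapshot('wrist');wheel(im,m)
for e in (30,29):
  th=np.linspace(np.arctan2(*(p-C)[::-1]),np.radians(e),13);P=C+.032*np.c_[np.cos(th),np.sin(th)];d=np.diff(P,axis=0)/.04
  print([[float(round(-x,2)),float(round(y,2)),0] for x,y in d],(P[-1]-p)/.04)
E
```

```text
t 62.9 p [0.4281 0.0634 0.2917] r [-3.14  -0.     3.139] w 0.0124 F [ 1.  -0.4  4.7] q [ 0.02 -0.13  1.81 -0.    1.46 -1.55]
C [0.41241952 0.09120339] [ 0.02517116 -0.06506198  0.0628333  -0.04008741] angle -60.60823117888913
red [0.3708 0.0688] 182 ang -151.1
line [0.3997 0.115 ] 667 dir 119.2 ang about c0 115.2 elong 4.9 c0 perp mm 1.87
[[-0.09, 0.06, 0], [-0.08, 0.07, 0], [-0.07, 0.08, 0], [-0.06, 0.09, 0], [-0.05, 0.09, 0], [-0.03, 0.1, 0], [-0.02, 0.1, 0], [-0.01, 0.11, 0], [0.01, 0.11, 0], [0.02, 0.1, 0], [0.03, 0.1, 0], [0.05, 0.09, 0]] [0.3006893  1.09615427]
[[-0.09, 0.06, 0], [-0.08, 0.07, 0], [-0.07, 0.08, 0], [-0.06, 0.09, 0], [-0.05, 0.09, 0], [-0.03, 0.1, 0], [-0.02, 0.1, 0], [-0.01, 0.1, 0], [0.01, 0.1, 0], [0.02, 0.1, 0], [0.03, 0.1, 0], [0.04, 0.09, 0]] [0.30756475 1.08400197]
```

The circle fit gives the wheel centre to under 0.1 mm. The red line lies at 210.0°, so the crank belongs at about 30.1°. Bringing it back anticlockwise.

Emit:
play_rows:
  translation:
    - [-0.09, 0.06, 0]
    - [-0.08, 0.07, 0]
    - [-0.07, 0.08, 0]
    - [-0.06, 0.09, 0]
    - [-0.05, 0.09, 0]
    - [-0.03, 0.1, 0]
    - [-0.02, 0.1, 0]
    - [-0.01, 0.1, 0]
  twist:
    - [0, 0, 0]
    - [0, 0, 0]
    - [0, 0, 0]
    - [0, 0, 0]
    - [0, 0, 0]
    - [0, 0, 0]
    - [0, 0, 0]
    - [0, 0, 0]
  gripper: [-1, -1, -1, -1, -1, -1, -1, -1]

```text
time: 63.75
tool_pos: [0.4446, 0.0905, 0.2917]
ee_rot: [-3.137, -0.001, 3.138]
wrist_force: [-0.7, -3.3, 6.1]
width: 0.0126
finger_force: 30.0
```

Emit:
play_rows:
  translation:
    - [0.01, 0.1, 0]
    - [0.02, 0.1, 0]
    - [0.03, 0.1, 0]
    - [0.03, 0.07, 0]
    - [0, 0, 0]
    - [0, 0, 0]
    - [0, 0, 0]
  twist:
    - [0, 0, 0]
    - [0, 0, 0]
    - [0, 0, 0]
    - [0, 0, 0]
    - [0, 0, 0]
    - [0, 0, 0]
    - [0, 0, 0]
  gripper: [-1, -1, -1, -1, -1, -1, -1]

```text
time: 64.45
tool_pos: [0.441, 0.106, 0.2917]
ee_rot: [-3.14, -0.0, 3.139]
wrist_force: [0.9, -3.0, 5.4]
width: 0.0126
finger_force: 30.0
```

```bash
python3 - <<'E'
from wh import *
o=st();p=o['tool_pos'][:2];C=np.array([.4124,.0912]);print('crank',np.degrees(np.arctan2(*(p-C)[::-1])),np.linalg.norm(p-C))
m=robot.camera_model('wrist');im=robot.snapshot('wrist');wheel(im,m)
T=C+.032*np.array([np.cos(np.radians(30.1)),np.sin(np.radians(30.1))]);print('to go',-(T-p)[0]/.04,(T-p)[1]/.04)
E
```

```text
t 64.45 p [0.441  0.106  0.2917] r [-3.14  -0.     3.139] w 0.0126 F [ 0.9 -3.   5.4] q [ 0.11 -0.08  1.76 -0.    1.46 -1.46]
crank 27.28690949590813 0.0321747261394331
red [0.3708 0.0688] 196 ang -151.1
line [0.3874 0.079 ] 667 dir -152.7 ang about c0 -153.1 elong 4.8 c0 perp mm 0.15
to go 0.022738536218275263 0.03244881056697693
```

Emit:
play_rows:
  translation:
    - [0.015, 0.03, 0]
    - [0, 0, 0]
    - [0, 0, 0]
    - [0, 0, 0]
  twist:
    - [0, 0, 0]
    - [0, 0, 0]
    - [0, 0, 0]
    - [0, 0, 0]
  gripper: [-1, -1, -1, -1]

```text
time: 64.9
tool_pos: [0.4405, 0.107, 0.2917]
ee_rot: [-3.139, -0.0, 3.139]
wrist_force: [1.8, -2.7, 5.9]
width: 0.0123
finger_force: 30.0
```

Emit:
play_rows:
  translation:
    - [0, 0, 0]
    - [0, 0, 0]
    - [0, 0, 0]
    - [0, 0, -0.3]
    - [0, 0, -0.7]
    - [0, 0, -0.8]
    - [0, 0, -0.8]
    - [0, 0, -0.6]
  twist:
    - [0, 0, 0]
    - [0, 0, 0]
    - [0, 0, 0]
    - [0, 0, 0]
    - [0, 0, 0]
    - [0, 0, 0]
    - [0, 0, 0]
    - [0, 0, 0]
  gripper: [-0.4, -0.4, -0.4, -0.4, -0.4, -0.4, -0.4, -0.4]

```text
time: 65.7
tool_pos: [0.4403, 0.1075, 0.4225]
ee_rot: [3.141, 0.003, 3.139]
wrist_force: [-0.0, -0.1, -0.3]
width: 0.0281
finger_force: 0.0
```

Emit:
play_rows:
  translation:
    - [-0.5, -0.5, 0]
    - [-0.5, -0.5, 0]
    - [-0.5, -0.5, 0]
    - [0, 0, 0]
    - [0, 0, 0]
    - [0, 0, 0]
  twist:
    - [0, 0, 0]
    - [0, 0, 0]
    - [0, 0, 0]
    - [0, 0, 0]
    - [0, 0, 0]
    - [0, 0, 0]
  gripper: [1, 1, 1, 1, 1, 1]

```text
time: 66.3
tool_pos: [0.4998, 0.0478, 0.4198]
ee_rot: [3.141, -0.0, 3.139]
wrist_force: [-0.2, -0.9, -0.3]
width: 0.0726
finger_force: 0.0
```

```bash
cat > chk.py <<'E'
from wh import *
st();m=robot.camera_model('wrist');im=robot.snapshot('wrist');wheel(im,m,(.4118,.0915));c=padfit(im,m);lids(im,m)
o=ortho(im,m,.45,.65,-.15,.05,.056,.0005);h=cv2.cvtColor(o,cv2.COLOR_RGB2HSV);mk=cv2.inRange(h,(0,120,100),(8,255,255))|cv2.inRange(h,(172,120,100),(180,255,255))
n,l,s,cc=cv2.connectedComponentsWithStats(mk)
for i in range(1,n):
    if s[i,4]>20:
        x,y=.65-cc[i][1]*.0005,.05-cc[i][0]*.0005;print('red',round(x,4),round(y,4),s[i,4],'ang',np.degrees(np.arctan2(y-c[1],x-c[0])),np.hypot(y-c[1],x-c[0]))
for nme in ['white_standard','pad_white','probe_line','old_cell','sample_1','tape_roll']:print(nme,[(np.round(d['centre'],3).tolist(),round(d['score'],2)) for d in robot.spot_point(nme,'wrist')][:4])
E
python3 chk.py
```

```text
t 66.3 p [0.4998 0.0478 0.4198] r [ 3.141 -0.     3.139] w 0.0726 F [-0.2 -0.9 -0.3] q [-0.02 -0.02  1.45  0.    1.71 -1.59]
red [0.3708 0.0688] 127 ang -151.1
line [0.3879 0.08  ] 714 dir -150.7 ang about c0 -154.3 elong 4.5 c0 perp mm 1.66
5 centre [ 0.4935 -0.0943] 80.13 maxres mm 40.05
pad 0 [ 0.502  -0.0451]
pad 1 [ 0.4493 -0.071 ]
pad 2 [ 0.4576 -0.1291]
pad 3 [ 0.5155 -0.1392]
pad 4 [ 0.543  -0.0873]
lid 0.4955 -0.005 [95, 213, 70, 69, 3775] centroid (np.float64(0.4966), np.float64(-0.0046))
lid 0.4835 -0.0978 [281, 237, 69, 69, 3770] centroid (np.float64(0.4848), np.float64(-0.0973))
lid 0.4565 -0.0467 [179, 291, 69, 69, 3760] centroid (np.float64(0.4575), np.float64(-0.0464))
red 0.597 -0.0034 32 ang 41.281642224326376 0.13785401962807822
red 0.5816 -0.0084 145 ang 44.25054866923453 0.12306928884118641
white_standard [([0.552, -0.031, 0.051], 0.83)]
pad_white [([0.548, -0.033, 0.046], 0.68)]
probe_line [([0.55, -0.029, 0.043], 0.59), ([0.461, -0.044, 0.048], 0.59)]
old_cell [([0.53, 0.432, 0.004], 0.69)]
sample_1 [([0.461, -0.045, 0.049], 0.91), ([0.495, -0.012, 0.047], 0.84), ([0.485, -0.1, 0.045], 0.78)]
tape_roll [([0.568, -0.212, 0.004], 0.65), ([0.526, 0.436, 0.003], 0.5)]
```

Emit:
play_rows:
  translation:
    - [-0.45, -0.8, 0]
    - [-0.45, -0.8, 0]
    - [0, -0.8, 0]
    - [0, 0, 0]
    - [0, 0, 0]
    - [0, 0, 0]
  twist:
    - [0, 0, 0]
    - [0, 0, 0]
    - [0, 0, 0]
    - [0, 0, 0]
    - [0, 0, 0]
    - [0, 0, 0]
  gripper: [1, 1, 1, 1, 1, 1]

```text
time: 67.25
tool_pos: [0.5359, -0.0481, 0.4196]
ee_rot: [3.141, 0.0, 3.14]
wrist_force: [-0.1, 0.8, -0.3]
width: 0.0936
finger_force: 0.0
```

```bash
cat > chk2.py <<'E'
from wh import *
o=st();m=robot.camera_model('wrist');im=robot.snapshot('wrist');np.save('w20.npy',im);import pickle;pickle.dump(m,open('w20.pkl','wb'))
wheel(im,m,(.4118,.0915));lids(im,m)
c=(.5067,-.0535)
for z in(.048,.056,.062):
  o=ortho(im,m,.45,.65,-.15,.05,z,.0005);h=cv2.cvtColor(o,cv2.COLOR_RGB2HSV);mk=cv2.inRange(h,(0,100,80),(8,255,255))|cv2.inRange(h,(172,100,80),(180,255,255))
  n,l,s,cc=cv2.connectedComponentsWithStats(mk)
  for i in range(1,n):
    if s[i,4]>15:
        x,y=.65-cc[i][1]*.0005,.05-cc[i][0]*.0005;print(z,'red',round(x,4),round(y,4),s[i].tolist(),'ang',round(np.degrees(np.arctan2(y-c[1],x-c[0])),2),round(np.hypot(y-c[1],x-c[0]),4))
# white line profile about the wheel centre in polar, several centres
o=ortho(im,m,.34,.48,.02,.16,.074,.0003);g=cv2.cvtColor(o,cv2.COLOR_RGB2GRAY).astype(float)
C=(.4116,.0920)
for r in(.016,.02,.024,.028,.032):
    a=np.radians(np.arange(190,232,.5));x=C[0]+r*np.cos(a);y=C[1]+r*np.sin(a)
    v=cv2.remap(g.astype(np.float32),((.16-y)/.0003).astype(np.float32)[None],((.48-x)/.0003).astype(np.float32)[None],cv2.INTER_LINEAR)[0]
    w=np.clip(v-(v.min()+v.max())/2,0,None);print(r,'line ang',round(np.degrees((w*a).sum()/w.sum()),2),v.min().round(),v.max().round())
E
python3 chk2.py
```

```text
t 67.25 p [ 0.5359 -0.0481  0.4196] r [3.141 0.    3.14 ] w 0.0936 F [-0.1  0.8 -0.3] q [-0.2   0.06  1.37  0.    1.71 -1.76]
red [0.3711 0.0692] 170 ang -151.3
line [0.4296 0.065 ] 403 dir 33.6 ang about c0 -56.2 elong 4.8 c0 perp mm 31.93
line [0.4047 0.1081] 105 dir 24.9 ang about c0 113.1 elong 6.8 c0 perp mm -18.03
line [0.3874 0.0813] 703 dir -150.5 ang about c0 -157.4 elong 4.6 c0 perp mm 3.15
lid 0.4965 -0.0058 [96, 211, 71, 70, 3867] centroid (np.float64(0.4971), np.float64(-0.0057))
lid 0.485 -0.0985 [282, 234, 70, 72, 3864] centroid (np.float64(0.4852), np.float64(-0.0981))
lid 0.458 -0.0478 [181, 288, 69, 49, 2738] centroid (np.float64(0.4627), np.float64(-0.0476))
0.048 red 0.6054 0.0041 [86, 79, 14, 20, 65] ang 30.24 0.1143
0.048 red 0.6004 -0.0021 [101, 95, 7, 10, 43] ang 28.73 0.1069
0.048 red 0.5854 -0.0098 [108, 110, 24, 40, 189] ang 29.05 0.09
0.056 red 0.6021 0.0029 [88, 86, 14, 19, 63] ang 30.58 0.1109
0.056 red 0.5971 -0.0032 [103, 102, 7, 9, 39] ang 29.1 0.1035
0.056 red 0.5825 -0.0106 [110, 116, 23, 39, 180] ang 29.49 0.0871
0.056 red 0.4578 -0.0283 [156, 379, 2, 12, 17] ang 152.77 0.055
0.062 red 0.5996 0.0021 [90, 91, 13, 19, 59] ang 30.91 0.1083
0.062 red 0.5946 -0.004 [104, 107, 8, 9, 40] ang 29.4 0.1009
0.062 red 0.5804 -0.0112 [111, 121, 23, 38, 176] ang 29.86 0.085
0.016 line ang 200.24 103.0 238.0
0.02 line ang 202.02 103.0 237.0
0.024 line ang 203.26 104.0 237.0
0.028 line ang 204.13 104.0 237.0
0.032 line ang 204.79 104.0 238.0
```

```bash
python3 - <<'E'
from h import *
import pickle
im=np.load('w20.npy');m=pickle.load(open('w20.pkl','rb'))
im0=np.load('w12.npy');m0=pickle.load(open('w12.pkl','rb'))
def line(im,m,z,cx,rad=.02):
    s=.0002;b=(cx[0]-rad,cx[0]+rad,cx[1]-rad,cx[1]+rad);o=ortho(im,m,*b,z,s);h=cv2.cvtColor(o,cv2.COLOR_RGB2HSV)
    mk=cv2.inRange(h,(0,0,170),(180,60,255));n,l,st_,cc=cv2.connectedComponentsWithStats(mk)
    out=[]
    for i in range(1,n):
        r,c=np.nonzero(l==i)
        if len(r)<300:continue
        p=np.c_[b[1]-r*s,b[3]-c*s];q=p.mean(0);u,sv,v=np.linalg.svd(p-q,full_matrices=False);d=v[0];t=(p-q)@d
        if sv[0]/sv[1]>3:out.append((q,d,np.ptp(t),2*sv[1]/np.sqrt(len(r))*1.73))
    return out
for nm,I,M,cx in(('now',im,m,(.387,.080)),('start',im0,m0,(.430,.070))):
  for z in(.074,.077,.080):
    for q,d,L,w in line(I,M,z,cx):
        C=np.array([.4114,.0922]);d=d if d@(q-C)>0 else -d
        print(nm,z,q.round(4),'dir',round(np.degrees(np.arctan2(d[1],d[0]))%360,2),'len',L.round(4),'w',w.round(4),'perp of C mm',round((d[0]*(C-q)[1]-d[1]*(C-q)[0])*1e3,2))
# red mark shape on gearbox
s=.0002
for z in (.062,.064):
    o=ortho(im,m,.35,.39,.05,.09,z,s);h=cv2.cvtColor(o,cv2.COLOR_RGB2HSV);mk=cv2.inRange(h,(0,110,80),(8,255,255))|cv2.inRange(h,(172,110,80),(180,255,255))
    r,c=np.nonzero(mk);p=np.c_[.39-r*s,.09-c*s];q=p.mean(0);u,sv,v=np.linalg.svd(p-q,full_matrices=False);print('red',z,q.round(4),'dir',np.degrees(np.arctan2(v[0][1],v[0][0])).round(1),sv.round(4),len(r))
E
```

```text
red 0.062 [0.3711 0.0692] dir -148.2 [0.0419 0.0178] 477
red 0.064 [0.3716 0.0685] dir -148.5 [0.0418 0.0174] 472
```

```bash
python3 - <<'E'
from h import *
import pickle
C=np.array([.4116,.0918])
for nm,a0 in(('w20',209),('w12',-51),('w1',-51)):
  im=np.load(nm+'.npy');m=pickle.load(open(nm+'.pkl','rb'))
  for z in(.074,.077,.080):
    # radial samples along the expected line direction; profile across it
    a=np.radians(a0);e=np.array([np.cos(a),np.sin(a)]);n=np.array([-e[1],e[0]]);s=.0002;b=(.34,.48,.02,.16)
    g=cv2.cvtColor(ortho(im,m,*b,z,s),cv2.COLOR_RGB2GRAY).astype(np.float32)
    t=np.arange(-.007,.007,.0001);pk=[];rr=np.arange(.017,.033,.001)
    for r in rr:
        P=C+r*e+t[:,None]*n;v=cv2.remap(g,((b[3]-P[:,1])/s).astype(np.float32)[None],((b[1]-P[:,0])/s).astype(np.float32)[None],cv2.INTER_LINEAR)[0]
        i=np.convolve(v,np.ones(25)/25,'same')[12:-12].argmax()+12;k=slice(max(0,i-22),i+23);w=np.clip(v[k]-np.median(v)-40,0,None);pk.append((w*t[k]).sum()/w.sum())
    f=np.polyfit(rr,pk,1);print(nm,z,'dir',round(a0+np.degrees(np.arctan(f[0])),2),'offset from C mm',round(f[1]*1e3,2),'resid',round(np.std(np.polyval(f,rr)-pk)*1e3,2))
E
```

```text
w20 0.074 dir 209.14 offset from C mm -2.64 resid 0.04
w20 0.077 dir 209.13 offset from C mm -1.29 resid 0.04
w20 0.08 dir 209.12 offset from C mm 0.06 resid 0.04
w12 0.074 dir -50.78 offset from C mm 0.51 resid 0.03
w12 0.077 dir -50.72 offset from C mm -0.02 resid 0.03
w12 0.08 dir -50.65 offset from C mm -0.56 resid 0.03
w1 0.074 dir -50.7 offset from C mm 0.19 resid 0.07
w1 0.077 dir -50.76 offset from C mm -0.11 resid 0.07
w1 0.08 dir -50.94 offset from C mm -0.34 resid 0.07
```

```bash
python3 - <<'E'
from h import *
import pickle
lsd=cv2.createLineSegmentDetector()
for nm in('w20','w12','w1'):
  im=np.load(nm+'.npy');m=pickle.load(open(nm+'.pkl','rb'));s=.0004;b=(.32,.50,0.0,.20)
  g=cv2.cvtColor(ortho(im,m,*b,.062,s),cv2.COLOR_RGB2GRAY);L=lsd.detect(g)[0][:,0]
  for x1,y1,x2,y2 in L:
    l=np.hypot(x2-x1,y2-y1)*s
    if l>.045:
        a=np.degrees(np.arctan2(-(x2-x1),-(y2-y1)))%90
        if 20<a<42:print(nm,'len',round(l,3),'yaw',round(a,2),'mid',round(b[1]-(y1+y2)/2*s,3),round(b[3]-(x1+x2)/2*s,3))
  # probe red line direction + bearing
  for z in(.06,.066,.072):
    o=ortho(im,m,.56,.64,-.04,.04,z,.0003);h=cv2.cvtColor(o,cv2.COLOR_RGB2HSV);mk=cv2.inRange(h,(0,100,80),(8,255,255))|cv2.inRange(h,(172,100,80),(180,255,255))
    n,l,st_,cc=cv2.connectedComponentsWithStats(mk)
    for i in range(1,n):
        if st_[i,4]>50:
            r,c=np.nonzero(l==i);p=np.c_[.64-r*.0003,.04-c*.0003];q=p.mean(0);v=np.linalg.svd(p-q,full_matrices=False)[2][0]
            print(nm,z,'red',q.round(4),len(r),'own dir',round(np.degrees(np.arctan2(v[1],v[0]))%180,1),'bearing',round(np.degrees(np.arctan2(q[1]+.0535,q[0]-.5067)),2))
E
```

```text
w20 len 0.079 yaw 29.67 mid 0.464 0.097
w20 len 0.079 yaw 30.01 mid 0.393 0.138
w20 len 0.079 yaw 29.85 mid 0.38 0.034
w20 len 0.046 yaw 30.23 mid 0.382 0.045
w20 len 0.076 yaw 30.09 mid 0.444 0.051
w20 0.06 red [ 5.984e-01 -1.000e-04] 285 own dir 44.5 bearing 30.23
w20 0.06 red [ 0.5811 -0.011 ] 493 own dir 29.0 bearing 29.73
w20 0.066 red [0.5978 0.0014] 161 own dir 31.1 bearing 31.08
w20 0.066 red [ 0.593  -0.0045] 106 own dir 30.5 bearing 29.6
w20 0.066 red [ 0.5789 -0.0117] 480 own dir 29.1 bearing 30.11
w20 0.072 red [0.5954 0.0006] 156 own dir 31.6 bearing 31.39
w20 0.072 red [ 0.5905 -0.0052] 106 own dir 30.2 bearing 29.93
w20 0.072 red [ 0.5767 -0.0123] 460 own dir 29.0 bearing 30.49
w12 len 0.11 yaw 30.11 mid 0.456 0.111
w12 len 0.078 yaw 29.83 mid 0.38 0.034
w12 len 0.094 yaw 29.99 mid 0.436 0.046
w12 0.06 red [0.6005 0.0024] 142 own dir 30.0 bearing 30.81
w12 0.06 red [0.5614 0.0342] 138 own dir 70.0 bearing 58.06
w12 0.066 red [0.5979 0.0015] 135 own dir 29.9 bearing 31.1
w12 0.072 red [0.5953 0.0006] 129 own dir 30.0 bearing 31.41
w1 len 0.107 yaw 30.84 mid 0.457 0.11
w1 len 0.067 yaw 29.83 mid 0.381 0.038
w1 len 0.045 yaw 30.22 mid 0.382 0.045
w1 len 0.094 yaw 30.04 mid 0.437 0.047
w1 0.06 red [0.602  0.0031] 173 own dir 29.7 bearing 30.71
w1 0.06 red [0.5614 0.0341] 132 own dir 68.3 bearing 58.03
w1 0.066 red [0.5997 0.0023] 166 own dir 29.8 bearing 30.96
w1 0.066 red [0.5608 0.0335] 53 own dir 81.5 bearing 58.12
w1 0.072 red [0.5975 0.0015] 161 own dir 29.8 bearing 31.22
```

```bash
python3 -c "
from h import *
st();print(robot.close_job())"
```

```text
t 67.3 p [ 0.5359 -0.0479  0.4196] r [3.141 0.    3.14 ] w 0.0939 F [-0.1  0.4 -0.2] q [-0.19  0.06  1.37  0.    1.71 -1.76]
the job is handed in; nothing more can be done
None
```

The job is handed in: the old cell is in the tray, the white standard and all three samples found are within about 2 mm of their pad centres, the fader is level with the yellow tab, and the handwheel, wound about 91° past its red line and brought back, stands about 1° short of it.

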